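# Make up a casting kit and a sculpting kit

### The job

Make up the two kit trays from the stock standing between them. The casting tray (the one with two round sockets) gets the tapered mixing cup seated in its wide socket with the squat tint bottle standing inside the cup, and the slim white hardener bottle standing in the narrow socket; the sculpting tray gets the clay block lying flat in the oblong compartment and the low blue tub seated in the round socket. Everything stands upright and fully down in its place at the end.

Things in the scene. Friction and masses are not known exactly. Their poses are not given: they have to be found in the camera images.
- casting_tray: Grey kit tray, fixed, 92 (x) by 190 mm (y), rim 12 mm high; told by its TWO round sockets. Origin: centre of underside, z up; inner floor at z = 5 mm. Wide socket: centre (0, -45) mm, 54 mm inside, flaring to 64 mm at its mouth, top z = 18 mm. Narrow, taller socket: centre (0, +50) mm, 32 mm inside, flaring to 44 mm, top z = 23 mm. Low rib (top z = 11 mm) at y = +6 mm.
- sculpting_tray: Grey kit tray, fixed, 92 (x) by 190 mm (y), rim 12 mm high; told by its large OBLONG compartment and one round socket. Origin: centre of underside, z up; inner floor at z = 5 mm. Compartment: centre (0, -36.5) mm, 84 (x) by 109 mm (y) inside, walls to z = 12 mm. Socket: centre (0, +56.5) mm, 61 mm inside, flaring to 66 mm at its mouth, top z = 17 mm.
- mixing_cup_mid (a point): White tapered mixing cup, empty, open upward: 65 mm across the rim, 48 mm across the foot, 62 mm high, 20 g; inside 42 mm wide at the floor, which is 2 mm thick, and about 58 mm at the rim. Its point is on the axis, half-way up (31 mm above its underside); z up. Grip it round the outside just under the rim.
- round_tub_mid (a point): Low blue plastic tub (a big cap standing open upward): 57 mm across, straight-sided, 46 mm high, 20 g. Its point is on the axis, half-way up (23 mm above its underside); z up. Grip it round the outside.
- tint_bottle_mid (a point): Squat ochre tint bottle with a dropper cap, standing: body 36 mm across up to 74 mm, then the black cap about 22 mm across up to 101 mm; about 75 g. Its point is on the axis, half-way up (50.5 mm above its underside); z up. It may be gripped by the cap.
- hardener_bottle_mid (a point): Slim small white hardener bottle with a blank label and a grey screw cap, standing: 28 mm across, 82 mm high; about 40 g. Its point is on the axis, half-way up (41 mm above its underside); z up. Grip it round the body.
- clay_block_mid (a point): Grey block of firm modelling clay, 65 mm (its x) by 97 mm (its y) by 48 mm high, one corner scooped; about 260 g. Its point is at the centre, half-way up (24 mm above its underside); z up. Grip it across the 65 mm.
Mind the look-alikes: they are no part of the job. Leave any yellow look-alike of the part that bears tint_bottle_mid alone.

How it is judged:
At the end, for the whole second after the job is handed in: Cup in the wide socket, tint bottle on the cup's floor, hardener bottle in the narrow socket; clay flat in the oblong compartment, tub in the round socket. Centres within 8 mm (tint 12, clay 13 x 10), heights within 4 mm, upright within 0.15 rad (tint 0.25), at rest (x of mixing_cup_mid in the frame of casting_tray between -0.008 and 0.008 m and y of mixing_cup_mid in the frame of casting_tray between -0.053 and -0.037 m and z of mixing_cup_mid in the frame of casting_tray between 0.032 and 0.04 m and angle between each of mixing_cup_mid, hardener_bottle_mid, clay_block_mid, round_tub_mid's own z axis and vertical below 0.15 rad and linear speed of each of mixing_cup, tint_bottle, hardener_bottle, clay_block, round_tub below 0.02 m/s and angular speed of each of mixing_cup, tint_bottle, hardener_bottle, clay_block, round_tub below 0.3 rad/s and x of tint_bottle_mid in the frame of casting_tray between -0.012 and 0.012 m and y of tint_bottle_mid in the frame of casting_tray between -0.057 and -0.033 m and z of tint_bottle_mid in the frame of casting_tray between 0.0535 and 0.0615 m and angle between tint_bottle_mid's own z axis and vertical below 0.25 rad and x of hardener_bottle_mid in the frame of casting_tray between -0.008 and 0.008 m and y of hardener_bottle_mid in the frame of casting_tray between 0.042 and 0.058 m and z of hardener_bottle_mid in the frame of casting_tray between 0.042 and 0.05 m and x of clay_block_mid in the frame of sculpting_tray between -0.013 and 0.013 m and y of clay_block_mid in the frame of sculpting_tray between -0.0465 and -0.0265 m and z of clay_block_mid in the frame of sculpting_tray between 0.025 and 0.033 m and x of round_tub_mid in the frame of sculpting_tray between -0.008 and 0.008 m and y of round_tub_mid in the frame of sculpting_tray between 0.0485 and 0.0645 m and z of round_tub_mid in the frame of sculpting_tray between 0.024 and 0.032 m); the robot touches nothing.
It also fails if it takes over 120 s, if anything falls off the work surface, if the arm or the gripper's body presses on something with over 40 N, if the wrist force passes 120 N, or if a joint passes its speed limit or range.

### The arm

A 7-joint arm with a two-finger parallel gripper is mounted at the origin on a cart in front of the work surface, level with it; the furniture and walls round the work are solid. World frame = base frame: x ahead of the robot, y to its left, z up, the work surface at z = 0. Lengths are in m, angles in rad, forces in N, time in s.
With the tool pointing down it reaches from about 0.4 to 0.875 m from the base axis. Payload 19.3 kg.
Tool frame: the origin (TCP) lies at the centre of the arm's flange, where the gripper is bolted on; the fingertips stand 173 mm ahead of it and the grasp point (between the pads) lies 155 mm ahead of it (bot.grip_point_offset is the distance from the TCP to the grasp point, in m); z points along the fingers, x is the direction in which the jaws open and shut, and the axes are right-handed (so a half turn about z gives the same grasp; the last joint's range is limited). The gripper opens to 85 mm and grips with 20 to 120 N. Pads are 22 mm wide; open, the fingers measure 114 mm over their backs; the gripper's body (76 mm by 85 mm) begins 54 mm behind the grasp point. The pads swing forward as they close: fully open they stand 13 mm farther back than shut.
Start: joints at [1.084, 0.521, -0.036, 1.599, 0.021, 1.021, -0.113], TCP at [0.253, -0.572, 0.405] pointing down, gripper open.
Joint ranges: [-2.91, 2.91], [-0.3, 2.13], [-1.5, 1.42], [0.17, 2.43], [-1.26, 4.41], [0.16, 1.93], [-2.52, 2.52]. Speed limits (rad/s): [1.89, 1.89, 2.39, 2.39, 3.01, 3.01, 3.01].

### API

Orientations are given as [roll, pitch, yaw] about the fixed x, y, z axes, in that order (R = Rz(yaw) Ry(pitch) Rx(roll)).
In Python, from workcell import bot gives the robot as it stands.
- The arm moves only by the tool step_arm, never from a script. Its argument "plan" is a list that holds one entry, the list of rows, each a list of 4 numbers: the shift along the world's x, y, z in cm, then the turn about the world's z in rad. A call has 1 to 12 rows; each row is the pose to reach, as a shift and turn from the pose measured when the call began; what a row does not reach only later rows make up. A row lasts 1/12 s, in which the tool goes at most 41.7 mm and 7.16 degrees, less where a joint would pass 70% of its speed; a pose out of reach is approached as far as the arm can. A call with a gripper value outside its range is refused whole. "jaw" is the closure, from 0 (fully open) to 1 (shut), set as the call begins (left out, the last holds). The fingers move at their own pace and stop on an object; "force" is the grip in N (left out, the last holds). Time passes only in rows, so rows that repeat a pose let the fingers close. It gives the time, the measured TCP pose, the force and the opening at its end, in the units of the state.
- bot.observe(): the state, without advancing time (a new reading comes with each control period).
- bot.grab_frame(name): name is "scene" or "top"; returns a dict with "pixels" (480x640x3 uint8, blue, green, red), "mtx" (3x3 intrinsics, pixels), "R" (3x3) and "t" (3): a world point X has camera coordinates R X + t. Camera axes: x right, y down, z forward; pixel columns grow to the right and rows downward; lengths in m; the calibration is good to about 2 mm. A picture is of the moment at which its call begins. There is no depth.
- bot.job_done(): hands the job in, once; it reports no verdict.
The state is a dict: "clock": time; "qpos": joint angles; "qd": joint speeds; "joint_efforts": joint torques, N m; "position": TCP position; "tool_rot": TCP orientation; "force": force on the tool from outside, world axes, zero at the start; "moment": the same for the moment, N m; "grip_width": finger opening in m.
Only numpy, scipy, OpenCV 4.12 (cv2) and the standard library are available. Lean on these libraries where they do the work, as an engineer would, in place of code of your own. Each camera call takes 0.05 s, during which the arm holds its last target.

## Working session

There is one attempt and no reset: what is moved stays moved. The work goes in short steps, Python scripts to look and compute and a tool call to move; the robot and the scene stay as the last step left them, time stands still between calls to the robot, and variables do not carry over. Pictures are saved under pics/ and viewed, and the job is handed in when it is done.

Besides the shell and the picture viewer there is one more tool, called in YAML: its name, and indented under it one key for each argument. step_arm: Moves the arm, as the interface text tells. Its arguments: {"type":"object","properties":{"plan":{"type":"array"},"jaw":{"type":"number"},"force":{"type":"number"}},"required":["plan"]}

```bash
mkdir -p pics
python3 - <<'E'
from workcell import bot
import cv2,numpy as np
print(bot.observe())
for n in("scene","top"):
    f=bot.grab_frame(n); cv2.imwrite(f"pics/{n}0.png",f["pixels"]); print(n,f["mtx"],f["R"],f["t"])
E
```

```text
{'clock': 0.0, 'qpos': array([ 1.08381405,  0.5220052 , -0.036319  ,  1.59997204,  0.0211807 ,
        1.02108125, -0.11281785]), 'qd': array([ 0.00063379, -0.00115984,  0.00227213,  0.00060915, -0.0013178 ,
       -0.001644  ,  0.00118163]), 'joint_efforts': array([-4.22817930e-04, -9.27108192e+01,  1.97964147e+00, -3.69929051e+01,
        1.78388815e-02,  8.25864205e-03,  6.21110161e-06]), 'position': array([ 0.25293968, -0.57139061,  0.40414408]), 'tool_rot': array([ 3.14152917e+00,  1.07978302e-03, -1.15405994e+00]), 'force': array([ 0.66122388, -0.82816847, -0.69104479]), 'moment': array([-0.02598278, -0.01176636, -0.03422447]), 'grip_width': 0.08526185382770068}
scene [[620.98828047   0.         316.19747176]
 [  0.         620.98828047 246.44318012]
 [  0.           0.           1.        ]] [[-0.89508585 -0.44557551 -0.01684582]
 [-0.26007519  0.55238925 -0.79197665]
 [ 0.36219085 -0.70450591 -0.61031894]] [ 0.6221094  -0.01463228  1.26601705]
top [[450.06952801   0.         322.65193794]
 [  0.         450.06952801 247.0426733 ]
 [  0.           0.           1.        ]] [[ 0.00471563 -0.99982411  0.01815228]
 [-0.98822203 -0.0074359  -0.1528461 ]
 [ 0.15295419 -0.01721772 -0.98808328]] [0.36033909 0.48465972 0.84331472]
```

View pics/scene0.png

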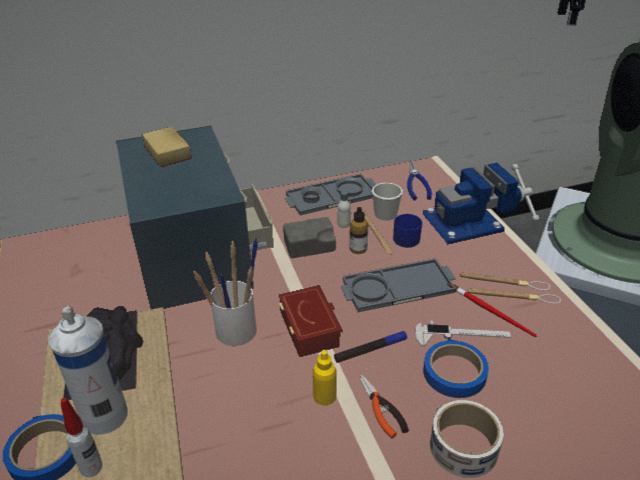

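View pics/top0.png

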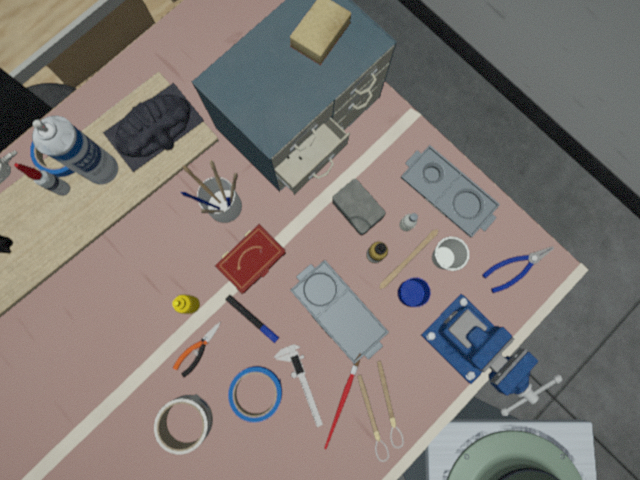

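```bash
cat > h.py <<'E'
import numpy as np,cv2
from workcell import bot
def ray(f,u,v,z):
    d=f["R"].T@(np.linalg.inv(f["mtx"])@np.array([u,v,1.])); c=-f["R"].T@f["t"]
    return c+d*(z-c[2])/d[2]
def proj(f,X):
    p=f["mtx"]@(f["R"]@np.asarray(X,float)+f["t"]); return p[:2]/p[2]
E
python3 - <<'E'
from h import *
for n,(x,y,w,h) in (("top",(280,130,240,180)),("scene",(270,150,240,180))):
    im=cv2.imread(f"pics/{n}0.png")[y:y+h,x:x+w]
    cv2.imwrite(f"pics/{n}0c.png",cv2.resize(im,None,fx=3.3333,fy=3.3333,interpolation=cv2.INTER_CUBIC))
E
```

```text
(no output)
```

View pics/top0c.png

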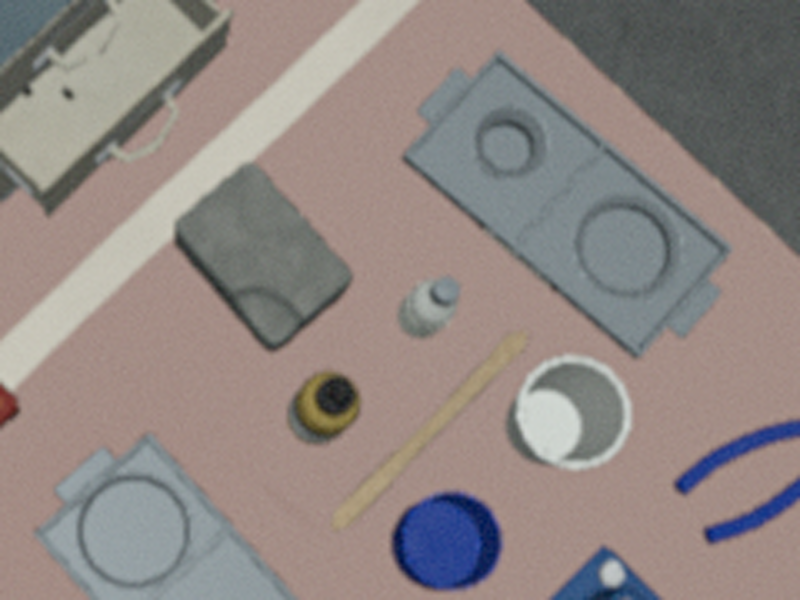

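View pics/scene0c.png

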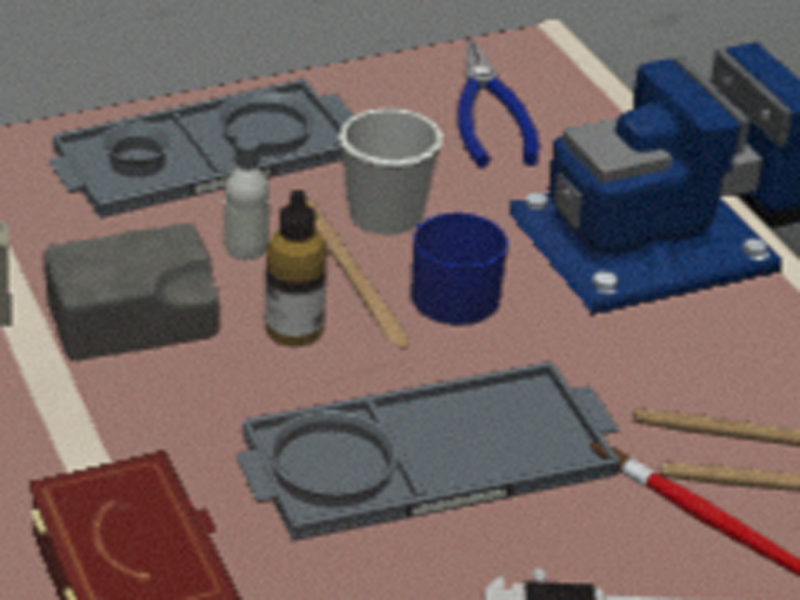

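Run:
```python
from h import *
t=bot.grab_frame("top"); s=bot.grab_frame("scene")
c=lambda x,y,o: (o[0]+x*.3+-.35, o[1]+y*.3-.35)
T=(280,130);S=(270,150)
for n,f,o,P in (("cast top",t,T,[(498,58),(405,158),(637,352),(728,250)]),("cast scene",s,S,[(55,137),(100,212),(350,158),(303,84)]),("sc scene",s,S,[(246,428),(295,535),(620,465),(550,366)])):
    Q=np.array([ray(f,*c(*p,o),.012)[:2] for p in P]); print(n,Q.round(4).tolist(),Q.mean(0).round(4),[round(float(np.linalg.norm(Q[i]-Q[(i+1)%4])),4) for i in range(4)])
im=t["pixels"][250:370,280:400]; cv2.imwrite("pics/topsc.png",cv2.resize(im,None,fx=5,fy=5,interpolation=cv2.INTER_CUBIC))
```

```text
cast top [[0.6979, 0.1427], [0.6326, 0.2023], [0.5122, 0.064], [0.5762, 0.0049]] [0.6047 0.1035] [0.0884, 0.1834, 0.0871, 0.1838]
cast scene [[0.6994, 0.144], [0.6298, 0.2107], [0.5077, 0.0835], [0.5738, 0.0091]] [0.6027 0.1118] [0.0964, 0.1763, 0.0995, 0.1843]
sc scene [[0.4556, 0.3656], [0.3961, 0.4338], [0.2573, 0.3063], [0.3187, 0.2395]] [0.3569 0.3363] [0.0905, 0.1885, 0.0908, 0.1862]
```

View pics/topsc.png

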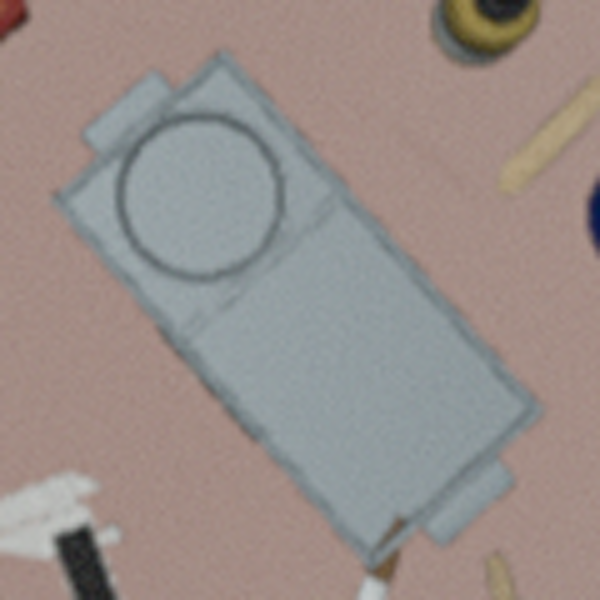

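```bash
cat > trays.py <<'E'
from h import *
def trays(f,rois,name):
    im=f["pixels"]; im=cv2.bilateralFilter(im,7,25,5); b,g,r=[im[...,i].astype(int) for i in range(3)]
    m=((b-r>0)&(b-r<30)&(g>60)).astype(np.uint8)*255
    cv2.imwrite(f"pics/m_{name}.png",m)
    for (x,y,w,h) in rois:
        mm=np.zeros_like(m); mm[y:y+h,x:x+w]=m[y:y+h,x:x+w]
        mm=cv2.morphologyEx(mm,cv2.MORPH_CLOSE,np.ones((5,5)))
        cs,_=cv2.findContours(mm,cv2.RETR_EXTERNAL,cv2.CHAIN_APPROX_NONE); c=max(cs,key=cv2.contourArea)
        full=np.zeros_like(m); cv2.drawContours(full,[c],-1,255,-1)
        P=np.array([ray(f,*p[0],.012)[:2] for p in c])*1000
        # rasterise in mm (x2) and open to remove tabs
        o=P.min(0)-20; R=np.zeros((600,600),np.uint8); cv2.fillPoly(R,[((P-o)*2).round().astype(np.int32)],255)
        R=cv2.morphologyEx(R,cv2.MORPH_OPEN,cv2.getStructuringElement(cv2.MORPH_ELLIPSE,(131,131)))
        c2=max(cv2.findContours(R,cv2.RETR_EXTERNAL,cv2.CHAIN_APPROX_NONE)[0],key=cv2.contourArea)
        (cx,cy),(w2,h2),a=cv2.minAreaRect(c2)
        print(name,"centre",np.round(np.array([cx,cy])/2+o,1),"size",w2/2,h2/2,"ang",a)
if __name__=="__main__":
    trays(bot.grab_frame("top"),[(395,140,107,100),(285,255,107,110)],"top")
    trays(bot.grab_frame("scene"),[(335,255,125,60)],"scene")
E
python3 trays.py
```

```text
top centre [605.  103.5] size 209.8114013671875 91.31649017333984 ang 48.30186462402344
top centre [360.2 331.2] size 208.6771697998047 90.23663330078125 ang 42.0390625
scene centre [358.6 333.2] size 206.12161254882812 95.8129653930664 ang 45.0
```

View pics/m_top.png

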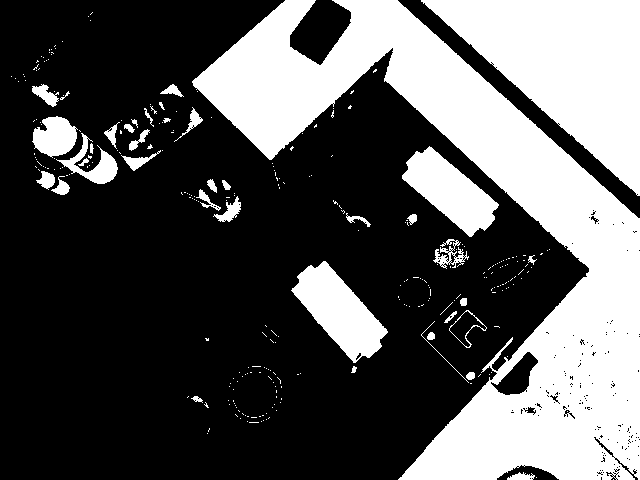

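```bash
cat > sock.py <<'E'
from h import *
def run(f,rois):
    im=f["pixels"]; b,g,r=[cv2.GaussianBlur(im,(3,3),0)[...,i].astype(int) for i in range(3)]
    m=((b-r>-3)&(b-r<35)&(g>50)).astype(np.uint8)*255
    for (x,y,w,h) in rois:
        mm=np.zeros_like(m); mm[y:y+h,x:x+w]=m[y:y+h,x:x+w]; mm=cv2.morphologyEx(mm,cv2.MORPH_CLOSE,np.ones((5,5)))
        c=max(cv2.findContours(mm,cv2.RETR_EXTERNAL,cv2.CHAIN_APPROX_NONE)[0],key=cv2.contourArea)
        P=np.array([ray(f,*p[0],.012)[:2] for p in c])*1000
        cen=P.mean(0); d=np.linalg.svd(P-cen)[2][0]
        for k in range(4):
            n=np.array([-d[1],d[0]]); q=P-cen; a=q@d; p=q@n; L=[]
            for sgn in(1,-1):
                S=P[(abs(a)<75)&(abs(p*sgn-46)<6)].astype(np.float32)
                L.append(cv2.fitLine(S,cv2.DIST_HUBER,0,.01,.01).ravel())
            dd=sum(l[:2]*np.sign(l[:2]@d) for l in L); d=dd/np.linalg.norm(dd); n=np.array([-d[1],d[0]])
            o=[(l[2:]-cen)@n for l in L]; cen=cen+n*np.mean(o)
        q=P-cen;a=q@d;p=q@n
        e=[np.median(a[(abs(p)>30)&(abs(p)<43)&(a*s>80)]) for s in(1,-1)]; cen=cen+d*np.mean(e)
        print("dir",np.degrees(np.arctan2(d[1],d[0])),"width",o[0]-o[1],"len",e[0]-e[1],"cen",cen.round(1))
f=bot.grab_frame("top"); run(f,[(395,140,107,100),(285,255,107,110)])
g=cv2.cvtColor(f["pixels"],cv2.COLOR_BGR2GRAY)
# sockets: gradient edges, upscale 
G=cv2.GaussianBlur(cv2.resize(g,None,fx=4,fy=4,interpolation=cv2.INTER_CUBIC),(7,7),0)
for nm,(x,y),R,z in(("wide",(467.5,204),(15,27),.018),("narrow",(432.5,174),(8,18),.023),("tubsock",(320,289),(20,27),.017)):
    sub=G[int((y-32)*4):int((y+32)*4),int((x-32)*4):int((x+32)*4)]
    C=cv2.HoughCircles(sub,cv2.HOUGH_GRADIENT_ALT,1.5,2,param1=120,param2=.6,minRadius=R[0]*3,maxRadius=R[1]*4)
    for c in ([] if C is None else C.reshape(-1,C.shape[-1])[:5]):
        u=(c[0]+int((x-32)*4)+.5)/4-.5; v=(c[1]+int((y-32)*4)+.5)/4-.5
        p=ray(f,u,v,z); print(nm,round(u,1),round(v,1),"r",round(c[2]/4,1),(p*1000).round(1), "r mm",c[2]/4/450*np.linalg.norm(f["R"]@p+f["t"])*1000)
E
python3 sock.py
```

```text
dir -131.72269063006334 width 91.40135051322414 len 186.28730869177593 cen [605.5 103.1]
dir -138.40008157081414 width 89.17967334921454 len 186.8231663691205 cen [360.2 330.9]
wide 471.9 210.2 r 21.1 [562.5  61.4  18. ] r mm 45.0223510576817
wide 458.8 197.5 r 22.4 [588.8  87.   18. ] r mm 47.78842089452167
wide 471.1 205.8 r 18.0 [571.8  62.5  18. ] r mm 38.5423736708136
wide 465.1 205.8 r 13.1 [571.7  74.8  18. ] r mm 27.896698458436536
wide 466.2 211.4 r 18.3 [560.1  73.   18. ] r mm 39.03700871633725
narrow 432.8 172.4 r 10.7 [639.6 139.7  23. ] r mm 22.613816494559927
narrow 432.8 172.4 r 7.6 [639.6 139.7  23. ] r mm 16.074603559514042
narrow 433.9 175.8 r 10.6 [632.5 137.7  23. ] r mm 22.525369688242197
narrow 435.4 169.4 r 11.9 [646.  134.1  23. ] r mm 25.454193121525467
narrow 431.6 173.5 r 6.9 [637.2 142.1  23. ] r mm 14.59304235708297
tubsock 318.8 288.9 r 16.6 [402.1 370.3  17. ] r mm 32.73494210312283
tubsock 315.4 287.0 r 20.3 [405.7 376.9  17. ] r mm 39.956521543308504
tubsock 325.1 285.5 r 20.1 [408.8 357.8  17. ] r mm 39.60727703213889
tubsock 322.9 284.8 r 17.4 [410.2 362.2  17. ] r mm 34.24971346771083
tubsock 314.6 288.5 r 17.1 [402.8 378.3  17. ] r mm 33.74408468740019
```

```bash
cat > geo.py <<'E'
import numpy as np
CAST=(np.array([.6055,.1031]),np.radians(48.28)); SC=(np.array([.3602,.3309]),np.radians(41.6))
def tp(tr,x,y,z=0):
    c,a=tr; ey=np.array([np.cos(a),np.sin(a)]); ex=np.array([ey[1],-ey[0]])
    return np.append(c+ex*x+ey*y,z)
E
python3 - <<'E'
from h import *; from geo import *
for n in("top","scene"):
    f=bot.grab_frame(n); K=4; im=cv2.resize(f["pixels"],None,fx=K,fy=K,interpolation=cv2.INTER_CUBIC)
    def poly(P,col): cv2.polylines(im,[np.array([(proj(f,p)+.5)*K for p in P]).astype(np.int32)],True,col,1)
    for tr in(CAST,SC): poly([tp(tr,x,y,.012) for x,y in((-.046,-.095),(.046,-.095),(.046,.095),(-.046,.095))],(0,0,255))
    for tr,y,r,z in((CAST,-.045,.032,.018),(CAST,-.045,.027,.005),(CAST,.05,.022,.023),(CAST,.05,.016,.005),(SC,.0565,.033,.017),(SC,.0565,.0305,.005)):
        poly([tp(tr,r*np.cos(a),y+r*np.sin(a),z) for a in np.linspace(0,6.28,40)],(0,255,0) if z>.006 else (0,255,255))
    a,b=((395,140,110,105),(285,255,110,110)) if n=="top" else ((280,170,105,50),(335,255,125,60))
    A,B=[cv2.resize(im[y*K:(y+h)*K,x*K:(x+w)*K],(400,int(400*h/w))) for x,y,w,h in(a,b)]
    H=max(A.shape[0],B.shape[0]); O=np.zeros((H,800,3),np.uint8); O[:A.shape[0],:400]=A;O[:B.shape[0],400:]=B
    cv2.imwrite(f"pics/ov_{n}.png",O)
E
```

```text
(no output)
```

View pics/ov_top.png

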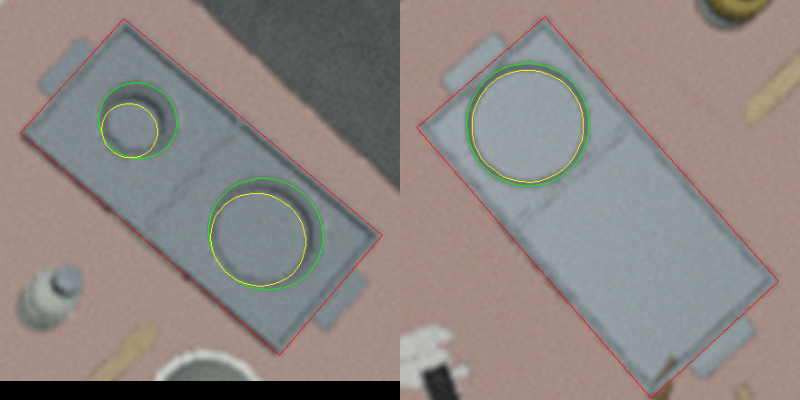

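View pics/ov_scene.png

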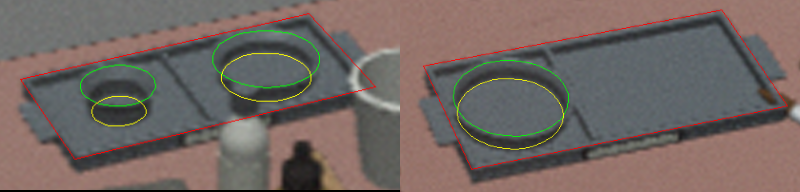

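```bash
cat > obj.py <<'E'
from h import *; from geo import *
f=bot.grab_frame("top"); s=bot.grab_frame("scene")
im=cv2.GaussianBlur(f["pixels"],(3,3),0); b,g,r=[im[...,i].astype(int) for i in range(3)]
def big(m,roi,hull=True):
    x,y,w,h=roi; mm=np.zeros(m.shape,np.uint8); mm[y:y+h,x:x+w]=m[y:y+h,x:x+w]*255
    c=max(cv2.findContours(mm,cv2.RETR_EXTERNAL,cv2.CHAIN_APPROX_NONE)[0],key=cv2.contourArea)
    return cv2.convexHull(c) if hull else c
sat=im.max(2).astype(int)-im.min(2)
M={"tub":((b-r>40),(395,272,40,40),.046),"cupall":((abs(r-b)<14)&(r-g<12),(428,230,45,45),.062),
"cap":((im.max(2)<62),(365,238,26,28),.101),"tintbody":((r-b>45)&(r<190),(365,235,26,30),.074),"hardcap":((b-r>2),(405,208,16,16),.082)}
for k,(m,roi,z) in M.items():
    c=big(m,roi); e=cv2.fitEllipse(c); u,v=e[0]; p=ray(f,u,v,z)
    print(k,np.round(e[0],1),np.round(e[1],1),(p*1000).round(1),"dia mm",np.array(e[1])/450*(f["R"]@p+f["t"])[2]*1000)
m=((r-b<16)&(im.max(2)<150)); c=big(m,(328,172,62,66)); P=(np.array([ray(f,*p[0],.048)[:2] for p in c])*1000).astype(np.float32)
print("clay",cv2.minAreaRect(P))
E
python3 obj.py
```

```text
tub [414.1 292. ] [28.3 31. ] [395.4 189.4  46. ] dia mm [53.85767476 58.89881503]
cupall [450.5 253.6] [34.1 37.6] [467.5 121.9  62. ] dia mm [64.43117529 71.22932805]
cap [380.3 248.4] [9.  9.9] [470.3 260.5 101. ] dia mm [16.17089524 17.82306096]
tintbody [378.2 250.3] [16.9 17.6] [470.9 260.5  74. ] dia mm [31.43854241 32.70887058]
hardcap [412.5 217.6] [7.5 9.1] [531.9 196.6  82. ] dia mm [13.97809019 16.98096078]
clay ((561.3857421875, 295.1915283203125), (97.32127380371094, 68.27079772949219), 40.708194732666016)
```

```bash
cat > ov.py <<'E'
from h import *; from geo import *
import sys
def overlay(O,tag,boxes):
  for n in("top","scene"):
    f=bot.grab_frame(n); K=5; im=cv2.resize(f["pixels"],None,fx=K,fy=K,interpolation=cv2.INTER_CUBIC)
    for (x,y,circ) in O:
        for z,r in circ:
            P=[proj(f,(x+r*np.cos(a),y+r*np.sin(a),z)) for a in np.linspace(0,6.28,40)]
            cv2.polylines(im,[((np.array(P)+.5)*K).astype(np.int32)],True,(0,255,0),1)
    cx,cy,a=.5614,.2952,np.radians(40.7)
    d=np.array([np.cos(a),np.sin(a)]);e=np.array([-d[1],d[0]])
    for z in(0,.048):
        P=[proj(f,np.append([cx,cy]+i*d*.0485+j*e*.0325,z)) for i,j in((1,1),(1,-1),(-1,-1),(-1,1))]
        cv2.polylines(im,[((np.array(P)+.5)*K).astype(np.int32)],True,(0,255,0),1)
    x,y,w,h=boxes[n]; cv2.imwrite(f"pics/{tag}_{n}.png",im[y*K:(y+h)*K,x*K:(x+w)*K])
if __name__=="__main__":
    overlay([(.4675,.1219,((.062,.0325),(0,.024))),(.3954,.1894,((.046,.0285),(0,.0285))),(.4706,.2605,((.101,.009),(.074,.011),(.07,.018),(0,.018))),(.5319,.1966,((.082,.009),(0,.014)))],"o1",{"top":(325,170,155,115),"scene":(280,175,155,85)})
E
python3 ov.py
```

```text
(no output)
```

View pics/o1_top.png

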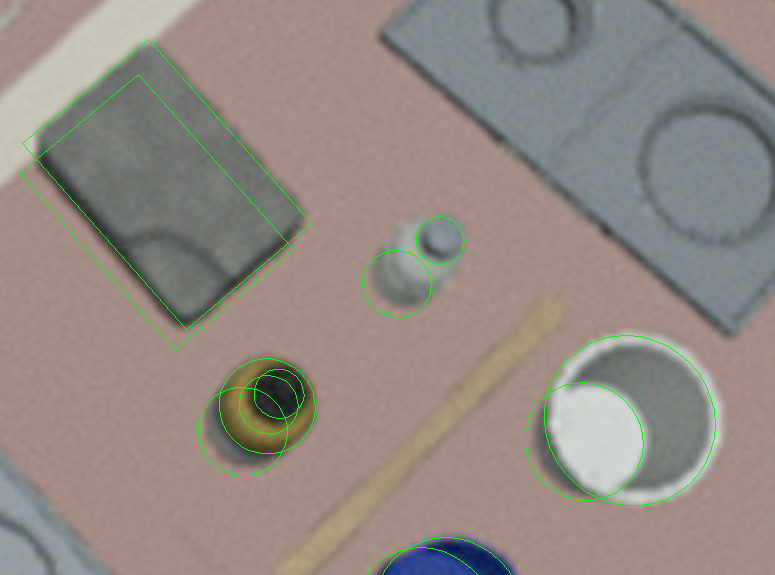

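View pics/o1_scene.png

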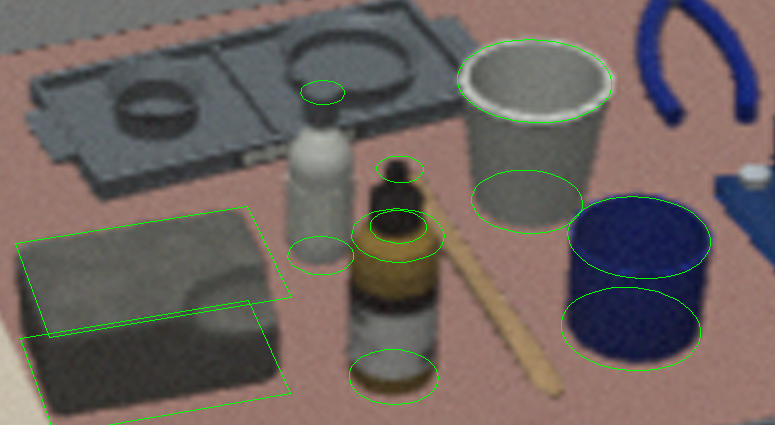

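step_arm:
  plan:
    - [[21.5,69.3,0,1.95],[21.5,69.3,0,1.95],[21.5,69.3,0,1.95],[21.5,69.3,0,1.95],[21.5,69.3,0,1.95],[21.5,69.3,0,1.95],[21.5,69.3,0,1.95],[21.5,69.3,0,1.95],[21.5,69.3,0,1.95],[21.5,69.3,0,1.95],[21.5,69.3,0,1.95],[21.5,69.3,0,1.95]]
  jaw: 0
  force: 30

```text
clock: 1.65
position: [0.4012, -0.092, 0.4051]
tool_rot: [3.141, -0.001, 0.352]
force: [1.7, -1.4, -0.6]
grip_width: 0.0855
```

```bash
python3 -c "
from workcell import bot
print(bot.observe()['qpos'])"
```

```text
[ 0.58967241  0.21755631 -0.58245532  2.10220691  0.15787099  0.8621411
  0.26669239]
```

step_arm:
  plan:
    - [[6.7,21.3,0,0.45],[6.7,21.3,0,0.45],[6.7,21.3,0,0.45],[6.7,21.3,0,0.45],[6.7,21.3,0,0.45],[6.7,21.3,0,0.45],[6.7,21.3,0,0.45],[6.7,21.3,-6,0.45],[6.7,21.3,-9,0.45],[6.7,21.3,-11,0.45],[6.7,21.3,-11,0.45],[6.7,21.3,-11,0.45]]

```text
clock: 2.65
position: [0.468, 0.1208, 0.2951]
tool_rot: [-3.141, 0.001, 0.802]
force: [-0.1, 0.4, 0.3]
grip_width: 0.0853
```

Run:
```python
from h import *
print(bot.observe()['qpos'])
t=bot.grab_frame("top")["pixels"][120:320,300:560]; s=bot.grab_frame("scene")["pixels"][60:300,260:520]
cv2.imwrite("pics/p1.png",np.hstack([cv2.resize(t,(400,308)),cv2.resize(s,(333,308))]))
```

```text
[ 0.10992855  0.53056481 -0.63645877  2.03842264  0.47346869  0.72068285
 -0.02341169]
```

View pics/p1.png

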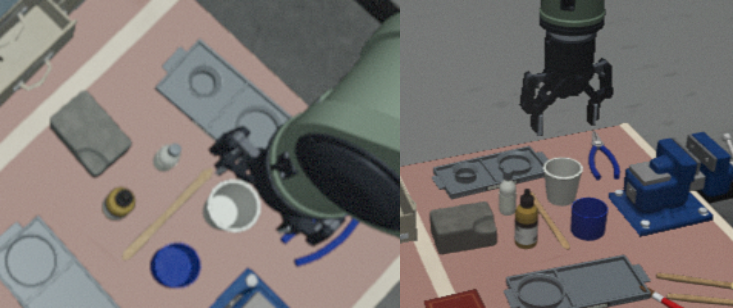

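Run:
```python
from h import *
for n,o in(("top",(300,120,400/260)),("scene",(260,60,333/260))):
    f=bot.grab_frame(n)
    for X in((.468,.1208,.135),(.468+.045*.697,.1208+.045*.717,.135),(.468-.045*.697,.1208-.045*.717,.135)):
        p=proj(f,X); print(n,(p-o[:2])*o[2])
```

```text
top [251.80361697 196.01822788]
top [222.257034 168.416834]
top [281.6735631  223.92169642]
scene [164.24741911 128.06229116]
scene [138.21497165 133.17776522]
scene [189.81713423 123.03774575]
```

step_arm:
  plan:
    - [[0,0,-3,0],[0,0,-6,0],[0,0,-8,0],[0,0,-9.2,0],[0,0,-9.2,0],[0,0,-9.2,0]]

```text
clock: 3.35
position: [0.469, 0.1212, 0.2058]
tool_rot: [3.138, -0.003, 0.801]
force: [-0.3, -0.1, 1.3]
grip_width: 0.0855
```

step_arm:
  plan:
    - [[0,0,0,0],[0,0,0,0],[0,0,0,0],[0,0,0,0],[0,0,0,0],[0,0,0,0],[0,0,0,0],[0,0,0,0],[0,0,0,0],[0,0,0,0]]
  jaw: 1
  force: 25

```text
clock: 4.18
position: [0.4696, 0.1211, 0.2073]
tool_rot: [3.137, -0.005, 0.801]
force: [-3.7, -2.9, 18.2]
grip_width: 0.0623
```

step_arm:
  plan:
    - [[0,0,0.5,0],[0,0,1,0],[0,0,2,0],[0,0,3,0],[0,0,5,0],[0,0,7,0],[0,0,7,0]]

```text
clock: 4.77
position: [0.4702, 0.1214, 0.2811]
tool_rot: [3.134, -0.009, 0.801]
force: [1.1, 0.8, 0.9]
grip_width: 0.0624
```

```bash
cat > pic.py <<'E'
from h import *
import sys
def pic(name,tb=(300,120,260,200),sb=(260,60,260,200)):
    a=bot.grab_frame("top")["pixels"]; b=bot.grab_frame("scene")["pixels"]
    c=lambda i,q: cv2.resize(i[q[1]:q[1]+q[3],q[0]:q[0]+q[2]],(400,int(400*q[3]/q[2])),interpolation=cv2.INTER_CUBIC)
    A,B=c(a,tb),c(b,sb); H=max(len(A),len(B)); O=np.zeros((H,800,3),np.uint8); O[:len(A),:400]=A;O[:len(B),400:]=B
    cv2.imwrite("pics/"+name+".png",O)
if __name__=="__main__": pic(sys.argv[1])
E
python3 pic.py p2
```

```text
(no output)
```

View pics/p2.png

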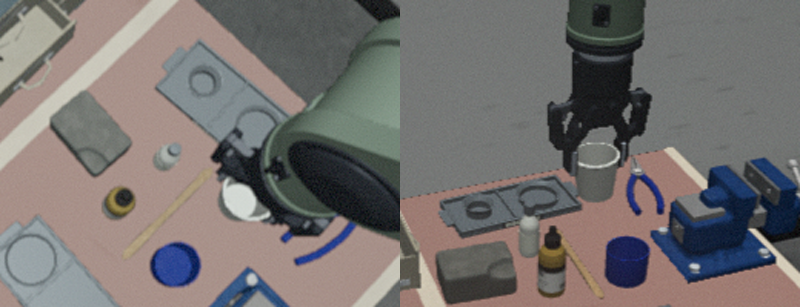

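step_arm:
  plan:
    - [[3,-1.5,0,0],[6,-3,0,0],[9,-4.5,0,0],[10.6,-5.2,0,0],[10.6,-5.2,0,0],[10.6,-5.2,-2,0],[10.6,-5.2,-4,0],[10.6,-5.2,-5,0],[10.6,-5.2,-5,0]]

```text
clock: 5.62
position: [0.5747, 0.069, 0.2263]
tool_rot: [3.138, -0.003, 0.801]
force: [-1.2, -0.4, -0.1]
grip_width: 0.0625
```

```bash
python3 pic.py p3
```

```text
(no output)
```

View pics/p3.png

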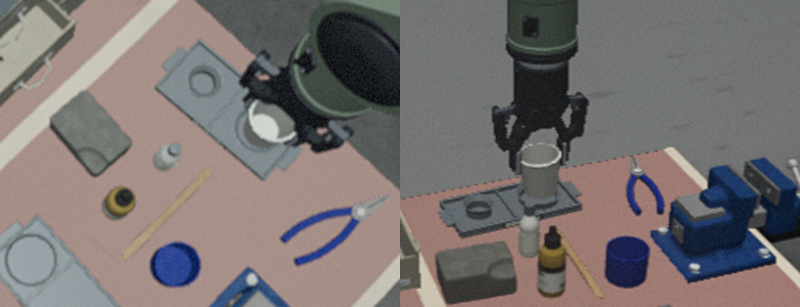

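step_arm:
  plan:
    - [[0.1,0,-0.4,0],[0.1,0,-0.8,0],[0.1,0,-1.1,0],[0.1,0,-1.3,0],[0.1,0,-1.5,0],[0.1,0,-1.5,0],[0.1,0,-1.5,0]]

```text
clock: 6.3
position: [0.5766, 0.0693, 0.2136]
tool_rot: [3.136, -0.006, 0.801]
force: [0.2, 0.8, -0.6]
grip_width: 0.0622
```

Run:
```python
from pic import *
pic("p4",(400,130,120,110),(270,130,120,110))
```

```text
(no output)
```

View pics/p4.png

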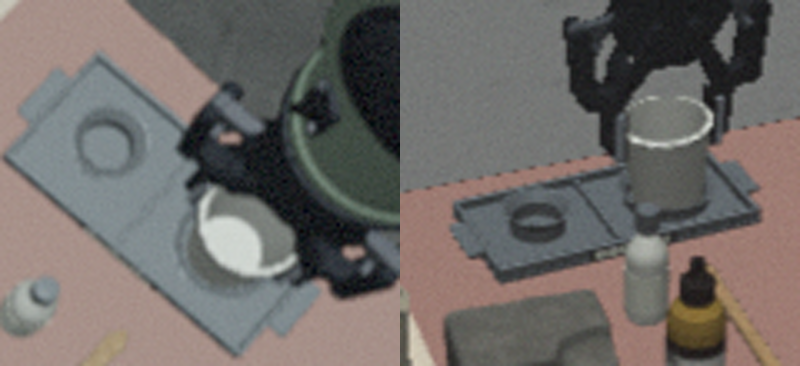

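step_arm:
  plan:
    - [[0,0,-0.2,0],[0,0,-0.3,0],[0,0,-0.4,0],[0,0,-0.5,0],[0,0,-0.5,0],[0,0,-0.5,0]]

```text
clock: 6.9
position: [0.576, 0.0679, 0.21]
tool_rot: [3.134, -0.002, 0.799]
force: [-17.4, -12.0, 38.0]
grip_width: 0.0626
```

step_arm:
  plan:
    - [[0,0,0.2,0],[0,0,0.2,0],[0,0,0.2,0],[0,0,0.2,0],[0,0,0.2,0],[0,0,0.2,0]]
  jaw: 0

```text
clock: 7.4
position: [0.576, 0.068, 0.2118]
tool_rot: [3.135, -0.002, 0.799]
force: [0.9, -0.4, 0.1]
grip_width: 0.0853
```

step_arm:
  plan:
    - [[0,0,1,0],[0,0,3,0],[0,0,6,0],[0,0,9,0],[-3,6,12,0],[-5,10,12,0],[-7,13,12,0],[-9,16,12,0],[-10,19,12,0],[-10,19,12,0]]

```text
clock: 8.23
position: [0.4727, 0.2635, 0.3333]
tool_rot: [3.136, -0.005, 0.806]
force: [-0.9, 1.6, 0.4]
grip_width: 0.0854
```

Run:
```python
from pic import *
pic("p5",(400,130,120,110),(270,130,120,110))
```

```text
(no output)
```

View pics/p5.png

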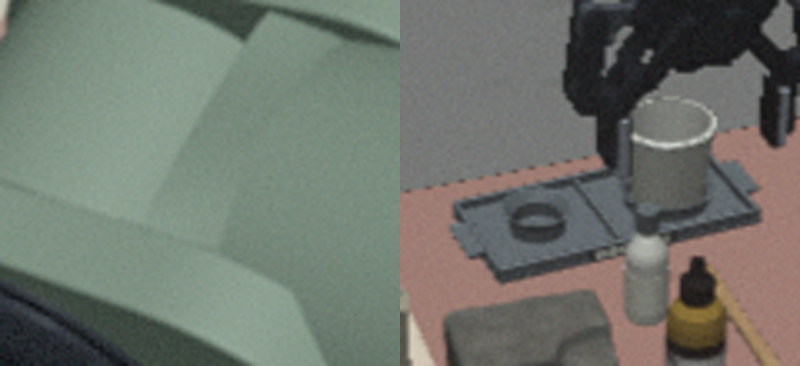

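Run:
```python
from ov import *
c=tp(CAST,0,-.045)
overlay([(c[0],c[1],((.067,.0325),(.005,.024)))],"o2",{"top":(400,130,120,110),"scene":(280,140,120,90)})
```

```text
(no output)
```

View pics/o2_scene.png

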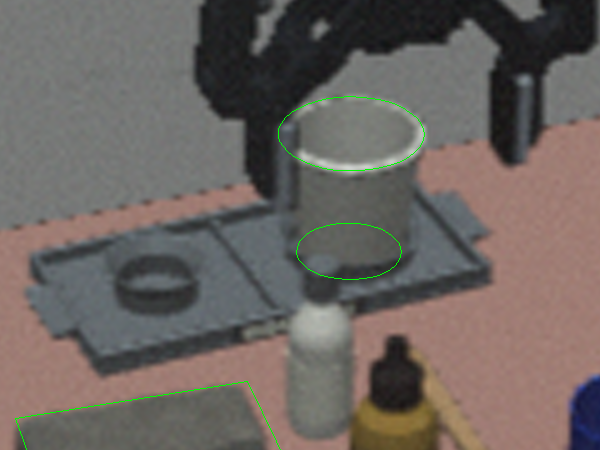

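step_arm:
  plan:
    - [[-0.2,-0.3,-2,0],[-0.2,-0.3,-4,0],[-0.2,-0.3,-6,0],[-0.2,-0.3,-7.5,0],[-0.2,-0.3,-8.4,0],[-0.2,-0.3,-8.4,0]]

```text
clock: 8.93
position: [0.4743, 0.2538, 0.2467]
tool_rot: [3.135, 0.0, 0.799]
force: [0.0, -0.4, -0.6]
grip_width: 0.0854
```

step_arm:
  plan:
    - [[0,0,0,0],[0,0,0,0],[0,0,0,0],[0,0,0,0],[0,0,0,0],[0,0,0,0],[0,0,0,0],[0,0,0,0],[0,0,0,0],[0,0,0,0],[0,0,0,0],[0,0,0,0]]
  jaw: 1
  force: 40

```text
clock: 9.93
position: [0.4748, 0.2543, 0.2477]
tool_rot: [3.134, -0.003, 0.799]
force: [2.1, 1.3, 8.8]
grip_width: 0.0204
```

Run:
```python
from pic import *
pic("p6",(340,190,120,110),(300,150,120,110))
```

```text
(no output)
```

View pics/p6.png

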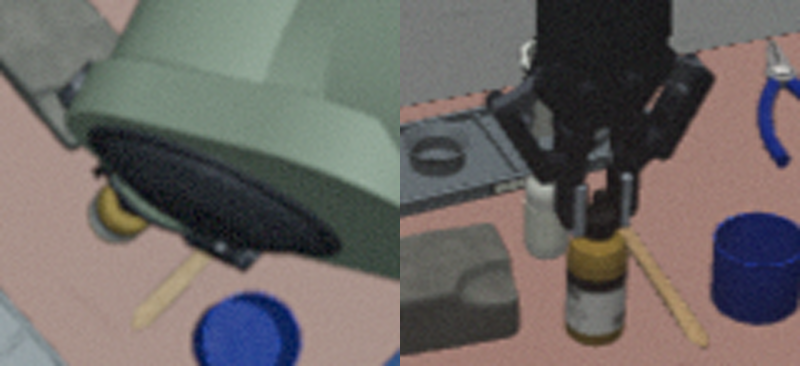

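step_arm:
  plan:
    - [[0,0,0,0],[0,0,0,0],[0,0,0,0],[0,0,0,0],[0,0,0,0],[-0.3,0.3,0,0],[-0.5,0.5,0,0],[-0.5,0.5,0,0],[-0.5,0.5,0,0]]
  jaw: 0.2

```text
clock: 10.78
position: [0.4696, 0.2596, 0.2477]
tool_rot: [3.134, -0.002, 0.799]
force: [0.2, -0.6, -0.5]
grip_width: 0.0683
```

Run:
```python
from pic import *
print(bot.observe()["position"])
pic("p7",(340,190,120,110),(300,150,120,110))
```

```text
[0.46957245 0.25956385 0.24774303]
```

View pics/p7.png

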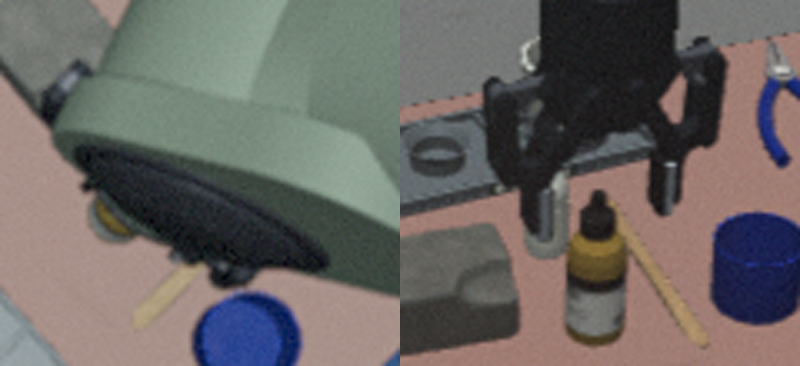

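step_arm:
  plan:
    - [[0,0,0,0],[0,0,0,0],[0,0,0,0],[0,0,0,0],[0,0,0,0],[0,0,0,0],[0,0,0,0],[0,0,0,0],[0,0,0,0],[0,0,0,0],[0,0,0,0]]
  jaw: 1
  force: 50

```text
clock: 11.8
position: [0.4699, 0.2593, 0.2478]
tool_rot: [3.134, -0.003, 0.799]
force: [0.1, -0.4, 4.6]
grip_width: 0.0201
```

step_arm:
  plan:
    - [[0,0,0.5,0],[0,0,1.5,0],[0,0,4,0],[0,0,7,0],[0,0,10,0],[0,0,12,0],[0,0,12,0],[0,0,12,0]]

```text
clock: 12.47
position: [0.4699, 0.2593, 0.3692]
tool_rot: [3.133, -0.005, 0.799]
force: [-0.2, -0.0, -0.8]
grip_width: 0.0199
```

Run:
```python
from pic import *
print(bot.observe()["position"])
pic("p8",(340,150,180,150),(280,60,180,150))
```

```text
[0.46986917 0.25925489 0.36919679]
```

View pics/p8.png

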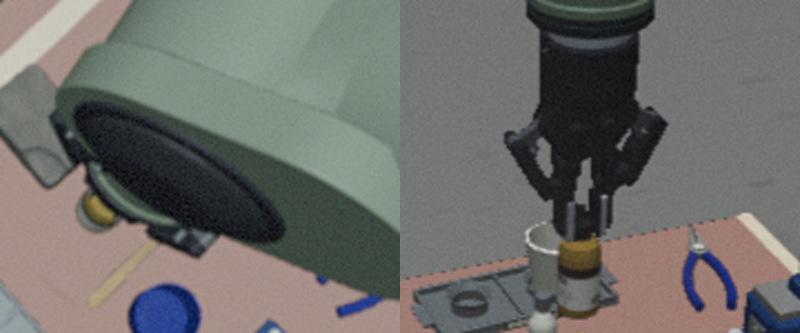

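step_arm:
  plan:
    - [[2,-3.6,0,0],[4,-7.2,0,0],[6,-10.8,0,0],[8,-14.4,0,0],[9.5,-17.1,0,0],[10.5,-18.9,0,0],[10.5,-18.9,0,0],[10.5,-18.9,-1,0],[10.5,-18.9,-2,0],[10.5,-18.9,-3,0],[10.5,-18.9,-3,0]]

```text
clock: 13.48
position: [0.5737, 0.0709, 0.3347]
tool_rot: [3.137, 0.001, 0.801]
force: [-0.3, -0.7, -1.6]
grip_width: 0.02
```

Run:
```python
from ov import *
from pic import *
print(bot.observe()["position"])
c=tp(CAST,0,-.045); z=.085
overlay([(c[0],c[1],((.067,.0325),(z,.018),(z+.074,.018)))],"o3",{"top":(400,130,120,110),"scene":(280,100,120,110)})
a,b=[cv2.imread(f"pics/o3_{n}.png") for n in("top","scene")]
cv2.imwrite("pics/o3.png",cv2.resize(np.hstack([a,b]),(800,366)))
```

```text
[0.57366397 0.07089426 0.33472416]
```

View pics/o3.png

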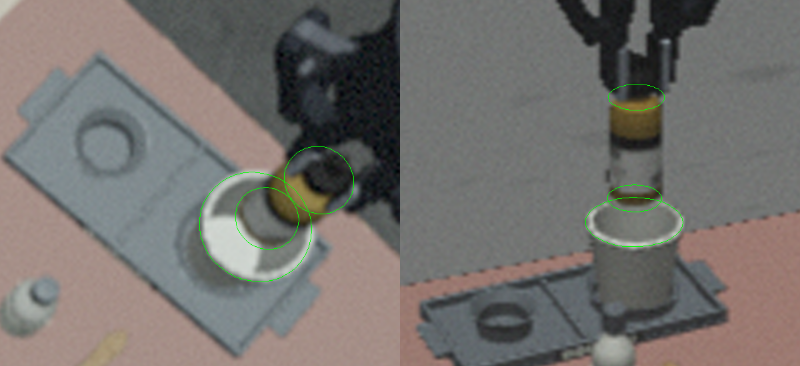

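step_arm:
  plan:
    - [[0.1,-0.1,-1.5,0],[0.1,-0.1,-3,0],[0.1,-0.1,-4.5,0],[0.1,-0.1,-6,0],[0.1,-0.1,-6.8,0],[0.1,-0.1,-7.2,0],[0.1,-0.1,-7.4,0],[0.1,-0.1,-7.6,0],[0.1,-0.1,-7.6,0]]

```text
clock: 14.33
position: [0.5755, 0.0699, 0.2612]
tool_rot: [3.135, -0.002, 0.8]
force: [-0.2, -0.0, -1.3]
grip_width: 0.0204
```

Run:
```python
from pic import *
print(bot.observe()["position"],bot.observe()["force"])
pic("p9",(400,130,120,110),(280,110,120,110))
```

```text
[0.57545765 0.06991523 0.26117816] [-0.15002974 -0.037646   -1.29529652]
```

View pics/p9.png

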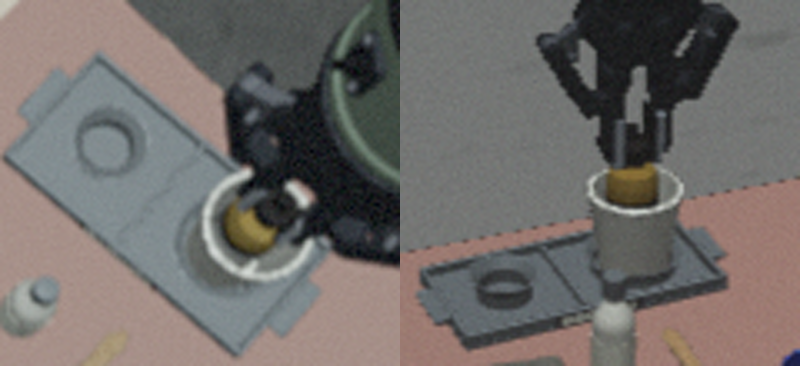

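Bottle is inside the cup, about 6 mm above its floor. Lowering until contact.

step_arm:
  plan:
    - [[0,0,-0.2,0],[0,0,-0.4,0],[0,0,-0.5,0],[0,0,-0.6,0],[0,0,-0.65,0],[0,0,-0.65,0]]

```text
clock: 14.93
position: [0.5755, 0.0699, 0.2549]
tool_rot: [3.135, -0.002, 0.8]
force: [-0.2, 1.1, 0.1]
grip_width: 0.0198
```

step_arm:
  plan:
    - [[0,0,-0.1,0],[0,0,-0.1,0],[0,0,-0.2,0],[0,0,-0.2,0]]

```text
clock: 15.27
position: [0.5758, 0.0702, 0.2547]
tool_rot: [3.133, -0.002, 0.8]
force: [-8.7, -1.4, 34.3]
grip_width: 0.0199
```

step_arm:
  plan:
    - [[0,0,0.1,0],[0,0,0.1,0],[0,0,0.1,0],[0,0,0.1,0],[0,0,0.1,0],[0,0,0.1,0],[0,0,2,0],[0,0,5,0],[0,0,8,0],[0,0,11,0],[0,0,11,0]]
  jaw: 0.3

```text
clock: 16.18
position: [0.5767, 0.0707, 0.3699]
tool_rot: [3.129, -0.008, 0.8]
force: [0.2, 0.5, 0.3]
grip_width: 0.0597
```

step_arm:
  plan:
    - [[-1,4,0,0],[-2,8,0,0],[-4,12,0,0],[-4.4,12.7,0,0],[-4.4,12.7,0,0],[-4.4,12.7,0,0]]

```text
clock: 16.68
position: [0.5324, 0.1983, 0.3698]
tool_rot: [3.129, -0.007, 0.802]
force: [0.2, -0.7, 0.3]
grip_width: 0.0594
```

Run:
```python
from pic import *
pic("p10",(360,130,160,130),(280,110,160,130))
print(bot.observe()["position"])
```

```text
[0.53314708 0.19680914 0.36967163]
```

View pics/p10.png

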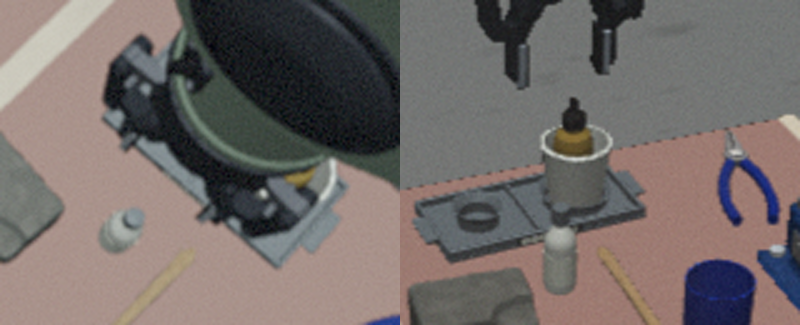

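step_arm:
  plan:
    - [[-0.1,0,-4,-0.1],[-0.1,0,-8,-0.1],[-0.1,0,-12,-0.1],[-0.1,0,-15,-0.1],[-0.1,0,-16.5,-0.1],[-0.1,0,-16.5,-0.1],[-0.1,0,-16.5,-0.1]]

```text
clock: 17.37
position: [0.5324, 0.1961, 0.2044]
tool_rot: [3.129, -0.006, 0.698]
force: [0.2, 0.5, 0.6]
grip_width: 0.0601
```

Run:
```python
from pic import *
pic("p11",(360,130,160,130),(290,150,120,110))
print(bot.observe()["position"])
```

```text
[0.53281512 0.19652553 0.20596196]
```

View pics/p11.png

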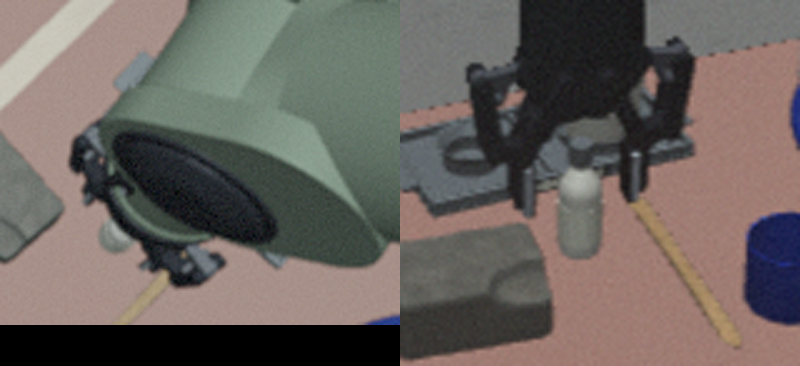

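step_arm:
  plan:
    - [[0,0,-0.4,0],[0,0,-0.7,0],[0,0,-0.7,0]]

```text
clock: 17.72
position: [0.533, 0.1963, 0.1992]
tool_rot: [3.128, -0.009, 0.697]
force: [-0.4, 0.5, 0.0]
grip_width: 0.0597
```

step_arm:
  plan:
    - [[0,0,0,0],[0,0,0,0],[0,0,0,0],[0,0,0,0],[0,0,0,0],[0,0,0,0],[0,0,0,0],[0,0,0,0],[0,0,0,0]]
  jaw: 1
  force: 40

```text
clock: 18.47
position: [0.533, 0.1963, 0.1994]
tool_rot: [3.127, -0.009, 0.697]
force: [-0.0, -1.2, 6.2]
grip_width: 0.0268
```

step_arm:
  plan:
    - [[0,0,0.5,0],[0,0,1.5,0],[0,0,3,0],[0,0,5,0],[0,0,6,0],[0,0,6,0],[0,0,6,0]]

```text
clock: 19.05
position: [0.5331, 0.1962, 0.2598]
tool_rot: [3.127, -0.01, 0.697]
force: [-0.1, 1.7, -1.1]
grip_width: 0.0269
```

Run:
```python
from pic import *
pic("p12",(360,130,160,130),(290,120,120,110))
print(bot.observe()["position"])
```

```text
[0.53286263 0.19611484 0.25878165]
```

View pics/p12.png

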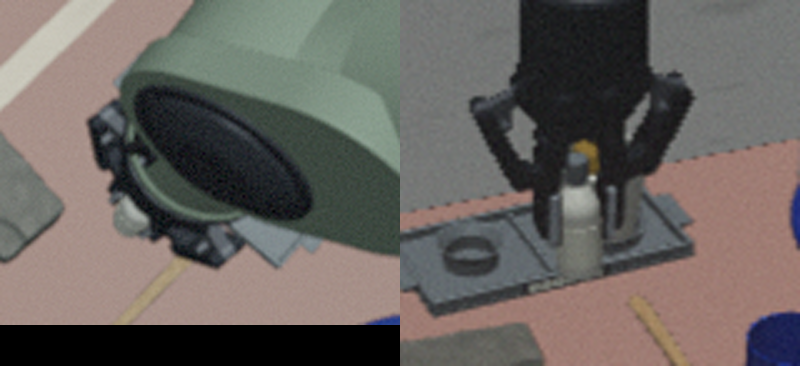

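step_arm:
  plan:
    - [[3,-1.6,0,0],[6,-3.2,0,0],[9,-4.7,0,0],[10.6,-5.6,0,0],[10.6,-5.6,0,0],[10.6,-5.6,-1.5,0],[10.6,-5.6,-2.7,0],[10.6,-5.6,-2.7,0],[10.6,-5.6,-2.7,0]]

```text
clock: 19.9
position: [0.638, 0.1407, 0.2305]
tool_rot: [3.129, -0.006, 0.699]
force: [-0.8, 0.3, 0.1]
grip_width: 0.0266
```

Run:
```python
from pic import *
pic("p13",(390,130,120,110),(270,120,120,110))
print(bot.observe()["position"])
```

```text
[0.63859285 0.14065803 0.2318452 ]
```

View pics/p13.png

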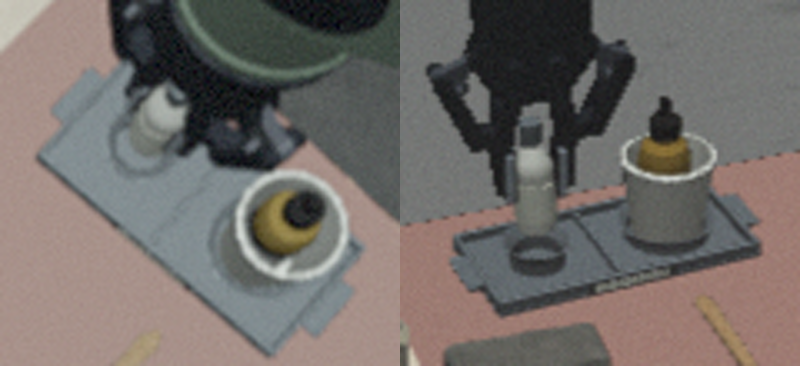

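step_arm:
  plan:
    - [[0,0,-0.6,0],[0,0,-1.1,0],[0,0,-1.6,0],[0,0,-2.0,0],[0,0,-2.3,0],[0,0,-2.5,0],[0,0,-2.5,0]]

```text
clock: 20.58
position: [0.6385, 0.1406, 0.2064]
tool_rot: [3.128, -0.008, 0.698]
force: [0.3, -0.7, -0.6]
grip_width: 0.0264
```

step_arm:
  plan:
    - [[0,0,-0.1,0],[0,0,-0.2,0],[0,0,-0.3,0],[0,0,-0.3,0]]

```text
clock: 20.92
position: [0.6387, 0.1406, 0.2043]
tool_rot: [3.127, -0.008, 0.698]
force: [-3.8, -1.7, 12.7]
grip_width: 0.0272
```

step_arm:
  plan:
    - [[0,0,0.05,0],[0,0,0.05,0],[0,0,0.05,0],[0,0,0.05,0],[0,0,0.05,0],[0,0,2,0],[0,0,6,0],[0,0,10,0],[0,0,14,0],[0,0,16,0],[0,0,16,0]]
  jaw: 0.3

```text
clock: 21.83
position: [0.6394, 0.1411, 0.3695]
tool_rot: [3.124, -0.014, 0.698]
force: [0.8, 0.5, 0.1]
grip_width: 0.0598
```

Run:
```python
from pic import *
pic("p14",(390,130,120,110),(270,120,120,110))
o=bot.observe(); print(o["position"],o["qpos"])
```

```text
[0.63870147 0.14050237 0.36499045] [ 0.07695157  0.66870571 -0.61345476  1.54034286  0.43668818  1.0567637
  0.04949671]
```

View pics/p14.png

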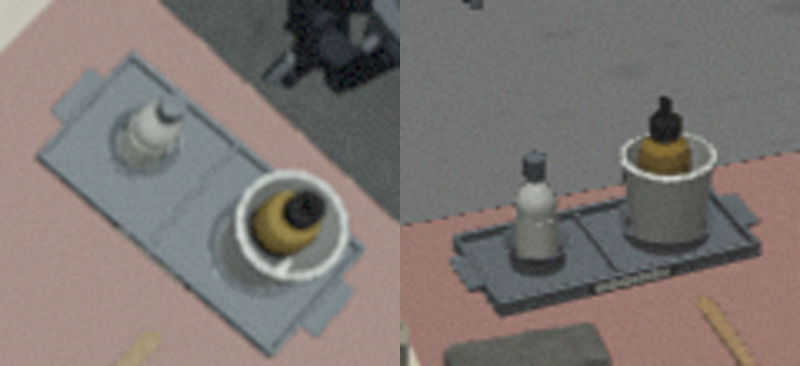

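step_arm:
  plan:
    - [[-3,4,1,-0.12],[-5,8,1,-0.25],[-7.7,12,1,-0.37],[-7.7,15.5,1,-0.5],[-7.7,15.5,1,-0.62],[-7.7,15.5,1,-0.75],[-7.7,15.5,1,-0.87],[-7.7,15.5,1,-1.0],[-7.7,15.5,1,-1.12],[-7.7,15.5,1,-1.24],[-7.7,15.5,1,-1.36],[-7.7,15.5,1,-1.48]]
  jaw: 0

```text
clock: 22.93
position: [0.5615, 0.2954, 0.3734]
tool_rot: [3.124, -0.009, -0.788]
force: [-0.4, 0.2, -0.3]
grip_width: 0.0857
```

Run:
```python
from pic import *
pic("p15",(300,130,160,130),(230,60,200,200))
o=bot.observe(); print(o["position"],o["qpos"],o["tool_rot"])
```

```text
[0.56146276 0.29553991 0.3736677 ] [-0.39531694  0.58319409 -0.28072279  1.58805548  0.19487415  1.0130082
 -1.52284393] [ 3.12432252 -0.00934437 -0.78465415]
```

View pics/p15.png

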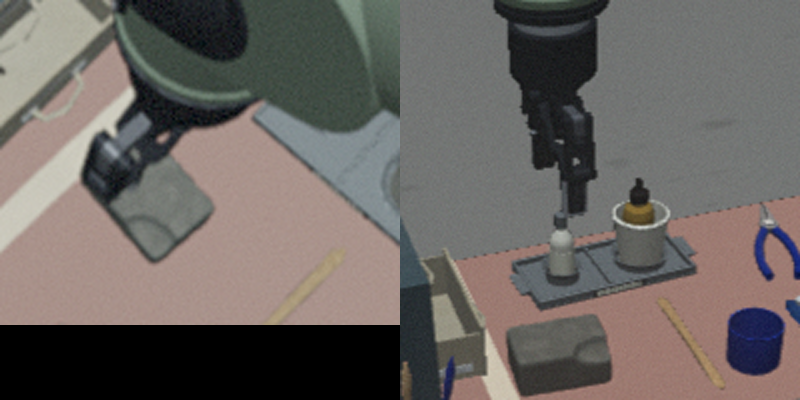

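step_arm:
  plan:
    - [[0.1,0,-4,-0.075],[0.1,0,-8,-0.075],[0.1,0,-11,-0.075],[0.1,0,-14,-0.075],[0.1,0,-14,-0.075],[0.1,0,-14,-0.075]]

```text
clock: 23.53
position: [0.562, 0.2954, 0.2325]
tool_rot: [3.121, -0.009, -0.856]
force: [-0.1, 0.2, 0.3]
grip_width: 0.085
```

Run:
```python
from pic import *
o=bot.observe(); print(o["position"],o["tool_rot"])
pic("p16",(300,130,160,130),(230,100,160,160))
```

```text
[0.56201732 0.29537085 0.23252812] [ 3.12105932 -0.00856634 -0.85635287]
```

View pics/p16.png

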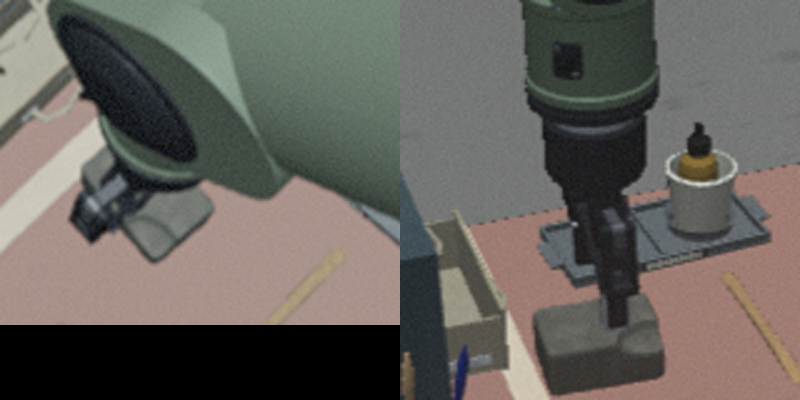

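Run:
```python
from h import *
f=bot.grab_frame("scene"); o=bot.observe(); p=o["position"]; a=o["tool_rot"][2]; j=np.array([np.cos(a),np.sin(a)])
for s in(.0425,-.0425,.057,-.057):
    q=proj(f,np.append(p[:2]+j*s,p[2]-.160)); print(s,((q-[230,100])*2.5).round())
```

```text
0.0425 [184. 263.]
-0.0425 [210. 323.]
0.057 [180. 254.]
-0.057 [214. 334.]
```

step_arm:
  plan:
    - [[0,0,-1,0],[0,0,-2,0],[0,0,-3,0],[0,0,-4,0],[0,0,-4.3,0],[0,0,-4.3,0],[0,0,-4.3,0]]

```text
clock: 24.27
position: [0.563, 0.2959, 0.1923]
tool_rot: [3.126, -0.01, -0.858]
force: [0.1, 0.1, 0.1]
grip_width: 0.0854
```

step_arm:
  plan:
    - [[0,0,0,0],[0,0,0,0],[0,0,0,0],[0,0,0,0],[0,0,0,0],[0,0,0,0],[0,0,0,0],[0,0,0,0]]
  jaw: 1
  force: 60

```text
clock: 24.93
position: [0.5633, 0.2958, 0.1932]
tool_rot: [3.127, -0.01, -0.859]
force: [-0.3, -2.4, 7.2]
grip_width: 0.0616
```

step_arm:
  plan:
    - [[0,0,0.5,0],[0,0,1.5,0],[0,0,3,0],[0,0,5,0],[0,0,7,0],[0,0,7,0],[0,0,7,0]]

```text
clock: 25.52
position: [0.5635, 0.2959, 0.2647]
tool_rot: [3.129, -0.011, -0.859]
force: [0.4, -0.1, -3.9]
grip_width: 0.0615
```

Run:
```python
from pic import *
o=bot.observe(); print(o["position"],o["tool_rot"],o["force"])
pic("p17",(300,130,160,130),(230,100,160,160))
```

```text
[0.56351113 0.29588489 0.26473721] [ 3.1294259 -0.0105612 -0.8588652] [ 0.39601595 -0.1103963  -3.93573125]
```

View pics/p17.png

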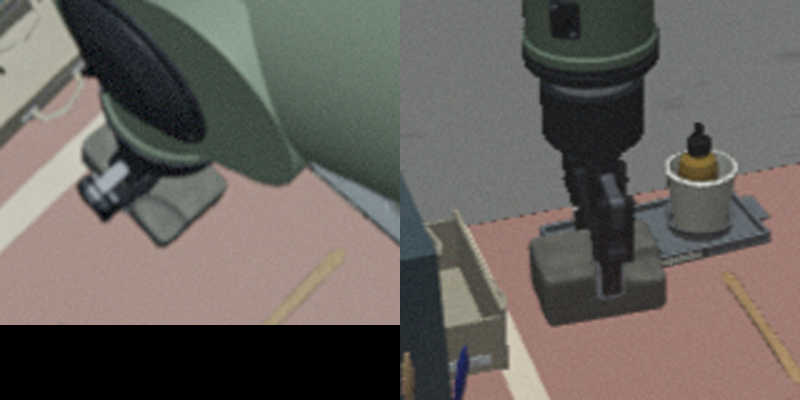

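step_arm:
  plan:
    - [[-3,0.2,0,0],[-7,0.4,0,0],[-11,0.6,0,0.01],[-15,0.8,0,0.015],[-18.5,1,0,0.015],[-21,1.2,0,0.015],[-22.8,1.3,0,0.015],[-22.8,1.3,0,0.015],[-22.8,1.3,0,0.015],[-22.8,1.3,0,0.015]]

```text
clock: 26.45
position: [0.3355, 0.3086, 0.2626]
tool_rot: [3.126, -0.01, -0.844]
force: [0.7, 0.2, -2.5]
grip_width: 0.0618
```

Run:
```python
from pic import *
o=bot.observe(); print(o["position"],o["tool_rot"],o["force"],o["qpos"])
pic("p18",(270,230,160,150),(310,180,160,150))
```

```text
[0.33553649 0.30858298 0.26255832] [ 3.12623147 -0.01020734 -0.84387173] [ 0.72892594  0.15395379 -2.49097153] [-0.68437617  0.50263463 -0.24607449  2.13432465  0.24184324  0.54750588
 -1.95461292]
```

View pics/p18.png

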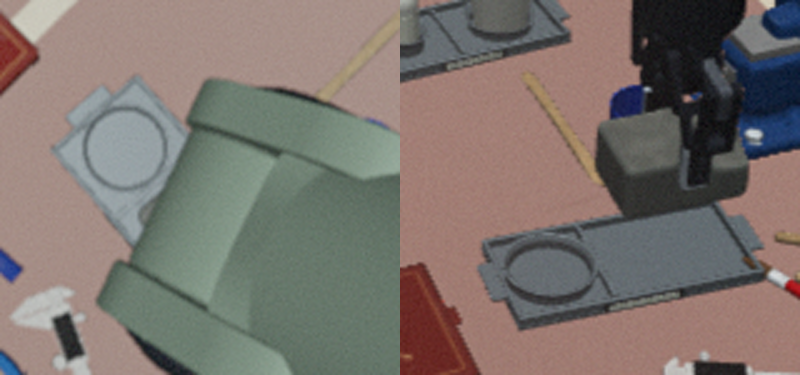

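step_arm:
  plan:
    - [[0,0,-1,0],[0,0,-2,0],[0,0,-3,0],[0,0,-4,0],[0,0,-4.5,0],[0,0,-4.8,0],[0,0,-4.8,0]]

```text
clock: 27.13
position: [0.3356, 0.3084, 0.2138]
tool_rot: [3.125, -0.01, -0.844]
force: [0.1, -1.3, -3.1]
grip_width: 0.0616
```

Run:
```python
from pic import *
o=bot.observe(); print(o["position"],o["tool_rot"],o["force"])
f=bot.grab_frame("scene"); from geo import *
K=5; im=cv2.resize(f["pixels"],None,fx=K,fy=K,interpolation=cv2.INTER_CUBIC)
dz=o["position"][2]-.1932
for z in(dz,dz+.048):
    P=[proj(f,tp(SC,i*.0325,-.0355+j*.0485,z)) for i,j in((1,1),(1,-1),(-1,-1),(-1,1))]
    cv2.polylines(im,[((np.array(P)+.5)*K).astype(np.int32)],True,(0,255,0),1)
cv2.imwrite("pics/p19.png",im[210*K:320*K,330*K:470*K])
```

```text
[0.33560302 0.30840156 0.2137859 ] [ 3.12507454 -0.01026892 -0.8444509 ] [ 0.08139152 -1.28234109 -3.1389014 ]
```

View pics/p19.png

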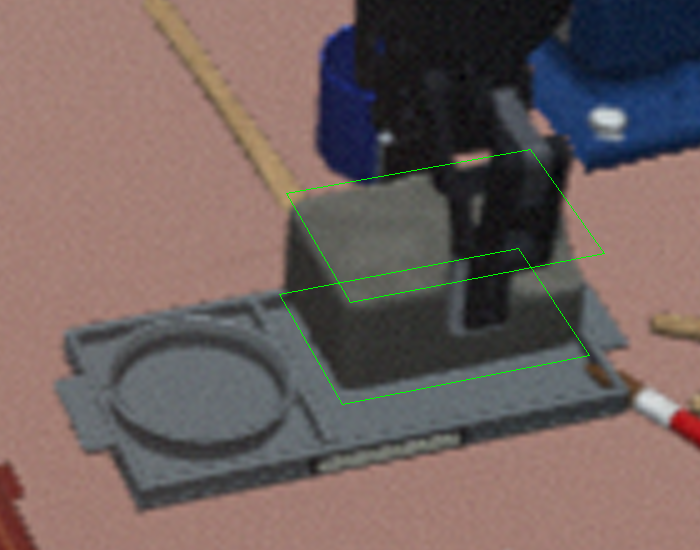

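step_arm:
  plan:
    - [[0,0,-0.4,0],[0,0,-0.8,0],[0,0,-1.1,0],[0,0,-1.3,0],[0,0,-1.4,0],[0,0,-1.5,0],[0,0,-1.5,0]]

```text
clock: 27.77
position: [0.3357, 0.3085, 0.1992]
tool_rot: [3.126, -0.01, -0.844]
force: [-0.4, -0.1, -2.7]
grip_width: 0.0613
```

step_arm:
  plan:
    - [[0,0,-0.1,0],[0,0,-0.2,0],[0,0,-0.2,0],[0,0,-0.2,0]]

```text
clock: 28.1
position: [0.3357, 0.3085, 0.1981]
tool_rot: [3.126, -0.011, -0.845]
force: [-5.9, -3.8, 26.7]
grip_width: 0.0615
```

step_arm:
  plan:
    - [[0,0,0.1,0],[0,0,0.1,0],[0,0,0.1,0],[0,0,0.1,0],[0,0,0.1,0],[0,0,2,0],[0,0,5,0],[0,0,8,0],[0,0,11,0],[0,0,11,0],[0,0,11,0]]
  jaw: 0

```text
clock: 29.02
position: [0.336, 0.3086, 0.3094]
tool_rot: [3.129, -0.011, -0.845]
force: [0.3, -0.8, -1.0]
grip_width: 0.0857
```

step_arm:
  plan:
    - [[1.5,-3,0,0],[3.5,-7,0,0],[5,-10,0,0],[5.8,-11.8,0,0],[5.8,-11.8,0,0],[5.8,-11.8,0,0],[5.8,-11.8,0,0]]

```text
clock: 29.6
position: [0.3937, 0.1911, 0.3088]
tool_rot: [3.128, -0.01, -0.845]
force: [0.2, 0.1, 0.7]
grip_width: 0.0851
```

Run:
```python
from pic import *
o=bot.observe(); print(o["position"],o["tool_rot"],o["force"])
pic("p20",(270,230,160,150),(310,180,160,150))
```

```text
[0.3936606  0.19105724 0.30875538] [ 3.1284236  -0.00993308 -0.8446355 ] [0.17856121 0.14922663 0.74406864]
```

View pics/p20.png

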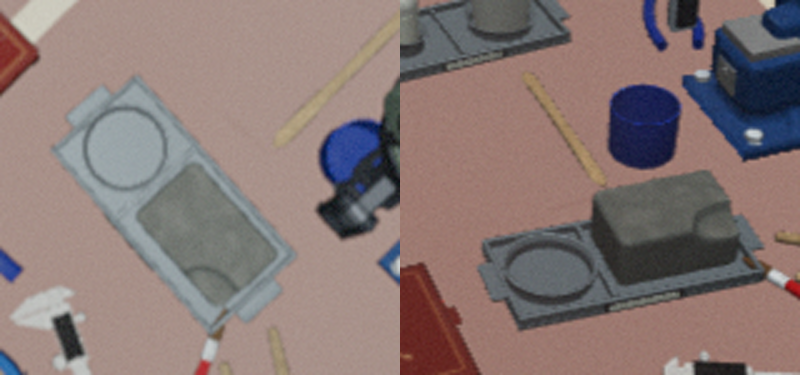

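step_arm:
  plan:
    - [[0.2,-0.2,-3,0],[0.2,-0.2,-6,0],[0.2,-0.2,-7,0],[0.2,-0.2,-7,0],[0.2,-0.2,-7,0]]

```text
clock: 30.12
position: [0.3952, 0.1902, 0.2388]
tool_rot: [3.128, -0.01, -0.842]
force: [0.9, 0.3, -0.3]
grip_width: 0.0858
```

Run:
```python
from pic import *
o=bot.observe(); print(o["position"],o["tool_rot"],o["force"])
pic("p21",(330,210,160,150),(330,150,120,112))
```

```text
[0.39515826 0.19019783 0.238817  ] [ 3.12765567 -0.00962987 -0.84180044] [ 0.86631046  0.29406943 -0.26807358]
```

View pics/p21.png

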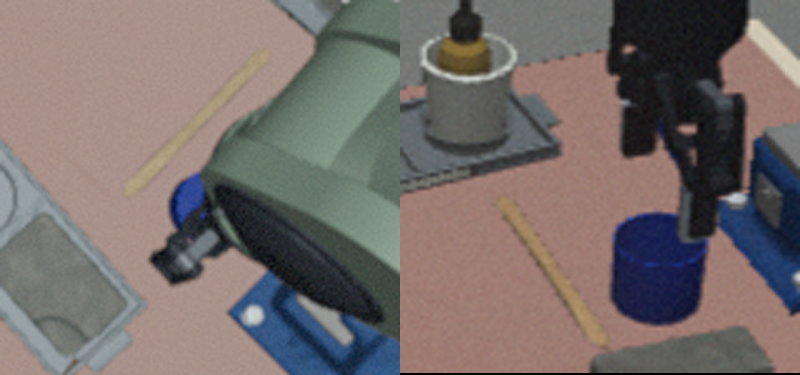

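Run:
```python
from h import *
f=bot.grab_frame("scene"); o=bot.observe(); p=o["position"]; a=o["tool_rot"][2]; j=np.array([np.cos(a),np.sin(a)]);e=np.array([-j[1],j[0]])
K=5; im=cv2.resize(f["pixels"],None,fx=K,fy=K,interpolation=cv2.INTER_CUBIC)
for s in(.0425,-.0425):
    P=[proj(f,np.append(p[:2]+j*s+e*w,p[2]-h)) for w,h in((.011,.16),(-.011,.16),(-.011,.135),(.011,.135))]
    cv2.polylines(im,[((np.array(P)+.5)*K).astype(np.int32)],True,(0,255,0),1)
for z in(.046,.001):
    P=[proj(f,(.3954+.0285*np.cos(t),.1894+.0285*np.sin(t),z)) for t in np.linspace(0,6.28,40)]
    cv2.polylines(im,[((np.array(P)+.5)*K).astype(np.int32)],True,(0,255,255),1)
cv2.imwrite("pics/p22.png",im[160*K:260*K,360*K:470*K])
```

```text
(no output)
```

View pics/p22.png

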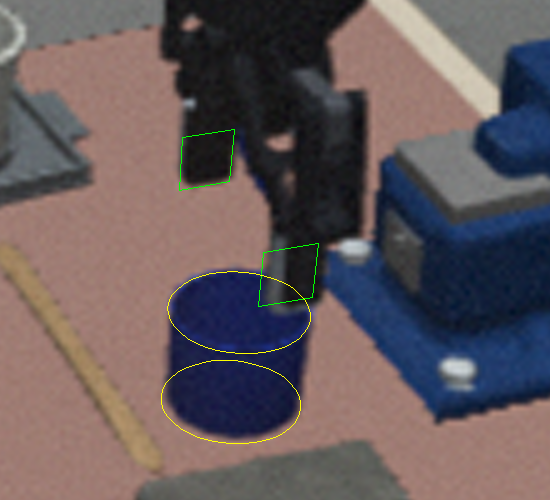

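step_arm:
  plan:
    - [[0,0,-1,0],[0,0,-2,0],[0,0,-3,0],[0,0,-4,0],[0,0,-4.8,0],[0,0,-4.8,0],[0,0,-4.8,0]]

```text
clock: 30.85
position: [0.3956, 0.19, 0.1918]
tool_rot: [3.13, -0.01, -0.843]
force: [-0.4, -0.1, 0.3]
grip_width: 0.0856
```

step_arm:
  plan:
    - [[0,0,0,0],[0,0,0,0],[0,0,0,0],[0,0,0,0],[0,0,0,0],[0,0,0,0],[0,0,0,0],[0,0,0,0]]
  jaw: 1
  force: 25

```text
clock: 31.52
position: [0.3958, 0.19, 0.1925]
tool_rot: [3.131, -0.011, -0.843]
force: [-1.5, 1.0, 10.3]
grip_width: 0.0557
```

step_arm:
  plan:
    - [[0,0,0.5,0],[0,0,1.5,0],[0,0,3,0],[0,0,5,0],[0,0,7,0],[0,0,7,0],[0,0,7,0]]

```text
clock: 32.1
position: [0.396, 0.19, 0.2636]
tool_rot: [3.133, -0.011, -0.843]
force: [0.2, 0.5, 0.3]
grip_width: 0.0558
```

Run:
```python
from pic import *
o=bot.observe(); print(o["position"],o["tool_rot"],o["force"])
pic("p23",(330,210,160,150),(330,150,120,112))
```

```text
[0.39603991 0.18998822 0.26363768] [ 3.13340947 -0.01115342 -0.84340981] [0.21956494 0.48680772 0.26456547]
```

View pics/p23.png

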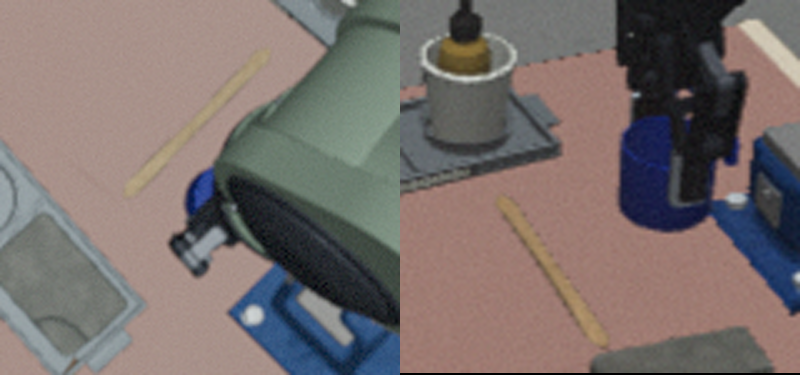

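step_arm:
  plan:
    - [[0.1,3.5,0.5,0],[0.2,7,0.5,0],[0.4,10.5,0.5,0],[0.6,14,0.5,0],[0.6,16.5,0.5,0],[0.6,17.9,0.5,0],[0.6,17.9,0,0],[0.6,17.9,-2,0],[0.6,17.9,-4,0],[0.6,17.9,-4,0],[0.6,17.9,-4,0]]

```text
clock: 33.12
position: [0.4016, 0.3677, 0.2215]
tool_rot: [3.128, -0.011, -0.844]
force: [0.5, 0.7, 0.2]
grip_width: 0.0554
```

Run:
```python
from h import *; from geo import *
f=bot.grab_frame("scene"); o=bot.observe(); print(o["position"],o["tool_rot"],o["force"],o["qpos"])
K=5; im=cv2.resize(f["pixels"],None,fx=K,fy=K,interpolation=cv2.INTER_CUBIC)
dz=o["position"][2]-.1925; c=tp(SC,0,.0565)
for z in(dz,dz+.046):
    P=[proj(f,(c[0]+.0285*np.cos(t),c[1]+.0285*np.sin(t),z)) for t in np.linspace(0,6.28,40)]
    cv2.polylines(im,[((np.array(P)+.5)*K).astype(np.int32)],True,(0,255,0),1)
cv2.imwrite("pics/p24.png",im[210*K:320*K,320*K:460*K])
```

```text
[0.40180375 0.36818445 0.22242492] [ 3.1297206  -0.01093788 -0.8436414 ] [ 0.0239757  -0.77745609 -0.48402364] [-0.7011246   0.66874463 -0.20995996  1.92699036  0.25321302  0.58486023
 -1.92479082]
```

View pics/p24.png

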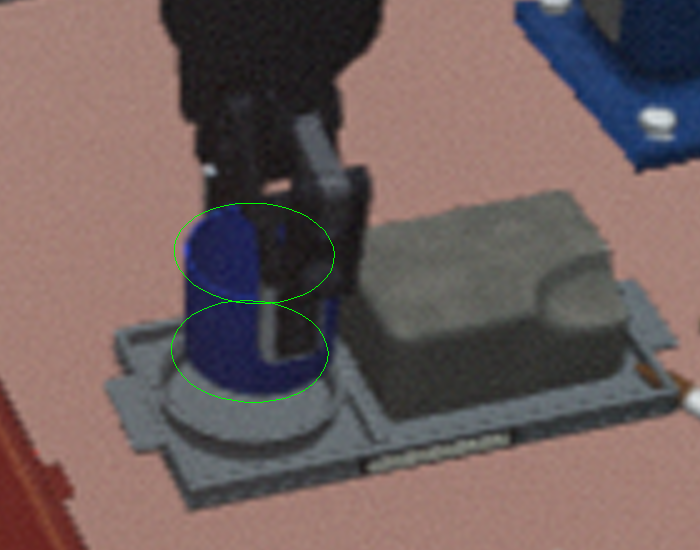

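step_arm:
  plan:
    - [[0.15,0.1,-0.5,0],[0.15,0.1,-1,0],[0.15,0.1,-1.3,0],[0.15,0.1,-1.6,0],[0.15,0.1,-1.9,0],[0.15,0.1,-2.1,0],[0.15,0.1,-2.1,0],[0.15,0.1,-2.1,0]]

```text
clock: 33.83
position: [0.4033, 0.3692, 0.2014]
tool_rot: [3.13, -0.011, -0.844]
force: [0.1, -0.5, -0.4]
grip_width: 0.0556
```

step_arm:
  plan:
    - [[0,0,-0.1,0],[0,0,-0.2,0],[0,0,-0.3,0],[0,0,-0.3,0],[0,0,-0.3,0]]

```text
clock: 34.25
position: [0.4033, 0.3692, 0.1983]
tool_rot: [3.13, -0.011, -0.844]
force: [0.0, 0.0, 0.3]
grip_width: 0.0555
```

step_arm:
  plan:
    - [[0,0,-0.1,0],[0,0,-0.2,0],[0,0,-0.2,0],[0,0,-0.2,0]]

```text
clock: 34.58
position: [0.4034, 0.3693, 0.1972]
tool_rot: [3.13, -0.011, -0.844]
force: [-3.7, -4.1, 21.0]
grip_width: 0.0554
```

Contact at the expected floor height. Release, rise and check.

step_arm:
  plan:
    - [[0,0,0.1,0],[0,0,0.1,0],[0,0,0.1,0],[0,0,0.1,0],[0,0,0.1,0],[0,0,2,0],[0,0,5,0],[0,0,8,0],[0,0,11,0],[0,0,14,0],[0,0,16,0],[0,0,16,0]]
  jaw: 0

```text
clock: 35.58
position: [0.4039, 0.3698, 0.3612]
tool_rot: [3.136, -0.011, -0.844]
force: [-0.4, -0.4, 0.4]
grip_width: 0.0853
```

step_arm:
  plan:
    - [[0,-4,0,0],[0,-8,0,0],[0,-12,0,0],[0,-16,0,0],[0,-20,0,0],[0,-24,0,0],[0,-28,0,0],[0,-32,0,0],[0,-36,0,0],[0,-40,0,0],[0,-42,0,0],[0,-42,0,0]]

```text
clock: 36.58
position: [0.4033, -0.0542, 0.3607]
tool_rot: [3.135, -0.011, -0.85]
force: [-0.2, -0.4, 0.4]
grip_width: 0.0854
```

Run:
```python
from ov import *
print(bot.observe()["position"])
c=tp(CAST,0,-.045);n=tp(CAST,0,.05);t=tp(SC,0,.0565)
O=[(c[0],c[1],((.067,.0325),(.108,.008),(.081,.018))),(n[0],n[1],((.087,.009),(.005,.014))),(t[0],t[1],((.051,.0285),))]
overlay(O,"f",{"top":(280,140,230,230),"scene":(270,140,190,180)})
a,b=[cv2.imread(f"pics/f_{k}.png") for k in("top","scene")]
cv2.imwrite("pics/f1.png",cv2.resize(a,(600,600))); cv2.imwrite("pics/f2.png",cv2.resize(b,(633,600)))
```

```text
[ 0.40328618 -0.05416695  0.36074862]
```

View pics/f1.png

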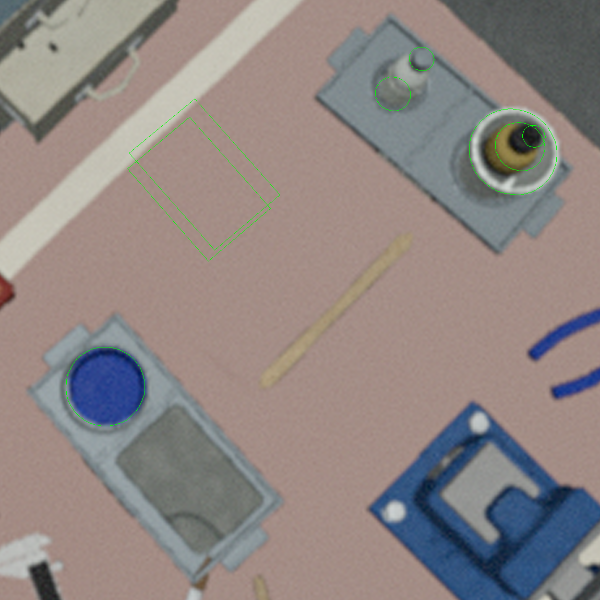

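View pics/f2.png

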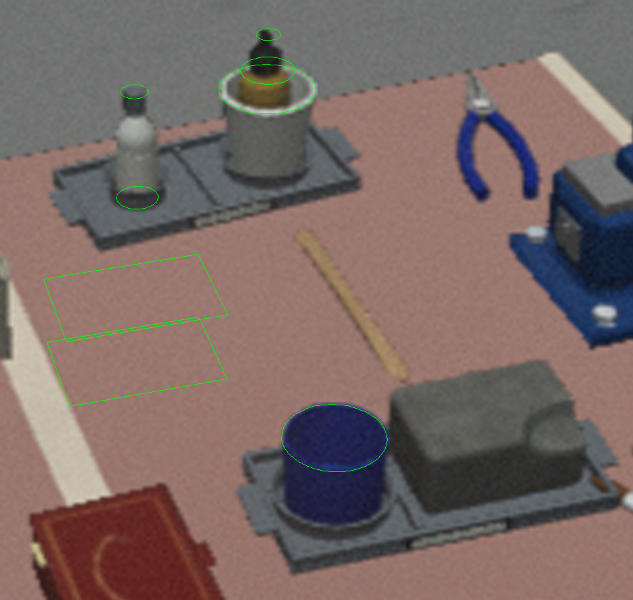

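Run:
```python
from h import *; from geo import *
f=bot.grab_frame("top"); im=cv2.GaussianBlur(f["pixels"],(3,3),0).astype(int)
m=np.zeros((480,640),np.uint8); w=(im[...,0]-im[...,2]<6)&(im[...,2]<135)&(im[...,2]-im[...,0]<16); m[290:355,322:385]=w[290:355,322:385]*255
m=cv2.morphologyEx(m,cv2.MORPH_OPEN,np.ones((5,5)))
c=max(cv2.findContours(m,cv2.RETR_EXTERNAL,cv2.CHAIN_APPROX_NONE)[0],key=cv2.contourArea)
P=np.array([ray(f,*p[0],.053)[:2] for p in c],np.float32); r=cv2.minAreaRect(P*1000); print(r)
ey=np.array([np.cos(SC[1]),np.sin(SC[1])]);d=np.array(r[0])/1000-SC[0]; print("tray x,y",d@[ey[1],-ey[0]],d@ey)
```

```text
((336.2525329589844, 308.5459899902344), (92.78384399414062, 60.86988830566406), 42.166542053222656)
tray x,y 0.0008169349051319412 -0.03274928332892204
```

```bash
python3 -c "
from workcell import bot
print(bot.observe()['clock']); bot.job_done()"
```

```text
36.7333
the job is handed in; nothing more can be done
```

Both kit trays are made up and I handed the job in at about 37 s of the 120 s allowed.

**What I did**
- I seated the cup in the wide socket, stood the tint bottle inside it, and stood the hardener bottle in the narrow socket.
- I laid the clay block in the oblong compartment and seated the tub in the round socket.
- Each part was lowered until the wrist felt contact. Contact on all but the cup came at about the height expected for its floor.

**Last checks**
- **Cup, hardener bottle and tub:** circles drawn at their target places and seated heights lay on them within about 2 mm in both camera views, and all stood upright.
- **Tint bottle:** it stood upright in the cup, within a few millimetres of its circles. The yellow look-alike was not touched.
- **Clay block:** it measured x = +1 mm, y = −33 mm in the tray, inside the allowed limits.
- **Arm:** at hand-in it was well clear of everything, with the gripper open. The largest force reading at the end of a move was about 40 N at the wrist, against the 120 N limit.

**What disagreed or went wrong**
- My first grip on the tint bottle's cap was 7 mm off its axis, so I let go and gripped it again before lifting.
- The scene camera's calibration disagreed with the top camera's by about 2 mm. I moved the tub about 2 mm in response before setting it down.
- When the cup touched down, the reading was about 38 N upward and 21 N sideways. The tool stood about 2 mm lower than I expected, so the cup may have slipped slightly in the grip. After release it stood in its socket, with its rim where expected.

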